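# Crib up the ball gate's test frame to the mouth of the ball run

## Robot

A 6-joint arm with a two-finger parallel gripper is mounted at the origin on the work surface. World frame = base frame: x ahead of the robot, y to its left, z up, the work surface at z = 0. Lengths are in m, angles in degrees, forces in N, time in s.
With the tool pointing down it reaches from about 0.3 to 0.75 m from the base axis. Payload 8.5 kg.
Tool frame: the origin (TCP) lies midway between the tips of the shut fingers; the grasp point (between the pads) lies 19 mm behind it (env.tcp_to_grasp is the z of the grasp point in the tool frame, in m); z points along the fingers, y is the line along which they close (so a half turn about z gives the same grasp; the last joint's range is limited). The gripper opens to 85 mm and grips with 20 to 120 N. Pads are 22 mm wide; open, the fingers measure 114 mm over their backs; the gripper's body (76 mm by 85 mm) begins 54 mm behind the grasp point. The pads swing forward as they close: fully open they stand 13 mm farther back than shut.
Start: joints at [-78.799, 21.807, 74.336, -0, 83.858, -12.336], TCP at [0.22, -0.504, 0.231] pointing down, gripper open.
Joint ranges: [-178.18, 178.18], [-50.72, 133.34], [12.68, 142.11], [-81.47, 261.47], [9.98, 163.14], [-165.26, 165.26]. Speed limits (degrees/s): [136.94, 136.94, 180, 180, 180, 180].

## Interface

Orientations are given as a 3x3 rotation matrix whose columns are the frame's x, y, z axes.
In Python, from rig import env, imaging, job, models gives the robot as it stands. The module is installed in compiled form; this text tells all that it offers.
- The arm moves only by the tool jog_arm, never from a script. Its argument "plan" is text: rows parted by semicolons, each of 7 numbers parted by spaces: the turn, a rotation vector about the tool's x, y, z in degrees, then the shift along the tool's x, y, z in cm, then the closure in counts, from 0 (fully open) to 255 (shut). In form: rx ry rz x y z claw; .... A call has 1 to 10 rows; each row shifts and turns the commanded pose from where the row before left it, along the tool's axes as they then stand; what a row does not reach is not made up. A row lasts 1/12 s, in which the tool goes at most 41.7 mm and 7.16 degrees, less where a joint would pass 70% of its speed; a pose out of reach is approached as far as the arm can. A call with a gripper value outside its range is refused whole. The fingers move at their own pace and stop on an object; "grip_force" is the grip in N (left out, the last holds). Time passes only in rows, so rows that do not move let the fingers close. It gives the time, the measured TCP pose, the force, the opening and the grip force at its end, in the units of the state.
- env.observe(): the state, without advancing time (a new reading comes with each control period).
- imaging.get_image(name): name is "scene" or "top"; returns a dict with "pixels" (400x640x3 uint8, red, green, blue), "depth" (400x640 float32, m along the optical axis (not along the pixel's ray), 0 where there is no reading), "fov_y" (degrees; the focal length in pixels is half the picture's height over the tangent of half this angle, whatever the lens; pixels are square), "cx", "cy" (the principal point, pixels), "world_from_camera" (4x4, takes a point from camera to world coordinates). Camera axes: x right, y down, z forward; pixel columns grow to the right and rows downward; lengths in m; the calibration is good to about 2 mm. A picture is of the moment at which its call begins.
- job.close_job(): hands the job in; it is judged then, once.
Trained networks look in the newest picture that a camera, given by its name, has taken for a name from the list of things; names that differ only in an ending like _2 or _b are one class to them, and where a whole thing is asked for, a point or a joint stands for the part that bears it (a point fixed in the world has none). Each returns a list of dicts, best first, with "confidence" (0 to 1); they miss things now and then, are a little off and sometimes report something else, mostly with a low value. They report only what shows in the picture. A call takes as long as a camera call. They do not tell look-alikes from the thing itself.
- models.outline_of(camera, query): "region" (400x640 bool, what is visible of it) and "bbox" ([centre column, centre row, width, height] in pixels, round what is visible of it).
- models.tip_of(camera, query): "at" ([column, row] in pixels: a listed point, or the origin of a listed thing).
The state is a dict: "time_s": time; "q": joint angles; "qvel": joint speeds; "joint_efforts": joint torques, N m; "position": TCP position; "tool_rot": TCP orientation; "ft_force": force on the tool from outside, world axes, zero at the start; "wrist_torque": the same for the moment, N m; "grip_width": finger opening in m; "gripper_force": force on a finger pad.
Only numpy, scipy, OpenCV 4.12 (cv2) and the standard library are available. Lean on these libraries where they do the work, as an engineer would, in place of code of your own. Each camera call takes 0.05 s, during which the arm holds its last target. There are 200 camera calls.

## Task

Finish the crib that is begun in front of the ball run with the four slats from the sloped rack: two laid across the ends of the bottom pair, then two more crosswise again straight above the bottom pair, corners flush so that the tower is square. Then set the ball gate's test frame down level on the crib, without dropping it: guide rails towards the run, in line with the trough, its end about a centimetre short of the trough's mouth. Leave the other things on the bench where they are.

Things in the scene. Friction and masses are not known exactly. Their poses are not given: they have to be found in the camera images.
- run: fixed ball run: straight aluminium trough on two plywood stands. Origin on the bench below the trough's open lower mouth (the end towards the robot); x level along the trough, uphill, away from the mouth; z up. Trough 38 mm wide, 22 mm deep, centred on y = 0; floor 54 mm above the bench at the mouth, climbing 6.5 degrees over 280 mm
- crib (a point): centre of the crib's footprint on the bench, 100 mm before the run's mouth, axes as the run's. Square crib with flush corners (mm, here): bottom pair along y at x = -44 and 44; second pair along x at y = -44 and 44, undersides 15 up; third pair along y at x = -44 and 44, undersides 30 up; top at 45. The run stays beyond x = 100
- rack: fixed sloped plywood slat rack, 256 mm wide. Origin on the bench below its middle; x from its low front (facing the robot) to its high back. Bed climbs to +x at 30 degrees from 20 to 95 mm above the bench. Slats lie lengthwise up the slope, 52 mm apart centre to centre, low ends on a 12 mm lip; 16 mm pins between them near their ends only, side rails 8 mm proud
- slat_a: bare light wooden crib slat, 110 x 22 x 15 mm, 28 g; all six are alike. Origin at the centre of its underside; x along its length, y across its 22 mm width, z out of its top face. Starts lying in the sloped rack, sloped 30 degrees along its length
- slat_b: bare light wooden crib slat, 110 x 22 x 15 mm, 28 g; all six are alike. Origin at the centre of its underside; x along its length, y across its 22 mm width, z out of its top face. Starts lying in the sloped rack, sloped 30 degrees along its length
- slat_c: bare light wooden crib slat, 110 x 22 x 15 mm, 28 g; all six are alike. Origin at the centre of its underside; x along its length, y across its 22 mm width, z out of its top face. Starts lying in the sloped rack, sloped 30 degrees along its length
- slat_d: bare light wooden crib slat, 110 x 22 x 15 mm, 28 g; all six are alike. Origin at the centre of its underside; x along its length, y across its 22 mm width, z out of its top face. Starts lying in the sloped rack, sloped 30 degrees along its length
- base_near: bare light wooden crib slat, 110 x 22 x 15 mm, 28 g; all six are alike. Origin at the centre of its underside; x along its length, y across its 22 mm width, z out of its top face. Already laid on the bench, across the run's direction: the one of the bottom pair farther from the mouth
- base_far: bare light wooden crib slat, 110 x 22 x 15 mm, 28 g; all six are alike. Origin at the centre of its underside; x along its length, y across its 22 mm width, z out of its top face. Already laid on the bench, across the run's direction: the one of the bottom pair nearer the mouth
- frame: loose test frame of the one-way ball gate, 0.2 kg: plywood strip 170 x 70 x 9 mm, a steel bridge across its middle with the wire gate hanging below it. Origin at the centre of the strip's underside, x along its length to the entry end, z up. Two wooden guide rails, 12 mm high, 33 mm apart, run from the bridge to the entry end; the other half is bare
- bar (a point): middle of the bridge's top bar, to lift the test frame by: 64 mm above the frame's underside at its centre, axes as the frame's. The steel bar is 10 mm thick along x, 10 mm high, 66 mm long along y; free space to both sides. The gate's pivot is 17 mm below. The frame balances within 12 mm of the bar
- entry (a point): middle of the lower edge of the test frame's entry end, where the guide rails come out: 85 mm along +x from the frame's origin, axes as the frame's
- post_cap: bystander: red translucent post cap, 26 mm across, 21 mm high; origin under its centre
- cup: bystander: shallow brass saucer cup, 54 mm across, 18 mm high, with the pinball in it; origin under its centre
- ball_center (a point): centre of the bystander chrome pinball, 27 mm across, lying in the brass cup
- spinner: bystander: orange plastic spinner plate in a small steel bracket, 58 mm wide, 40 mm high; origin under its centre
- offcut: bystander: short wide offcut of wood, 48 x 30 x 15 mm, not a crib slat; origin under its centre
- driver: bystander: screwdriver 170 mm long lying on the bench; x along it from handle to tip
Mind the look-alikes: they are no part of the job. Leave any red look-alike of the slat_b alone.

How it is judged (in metres and radians):
On the way, in this order (a step that is already met when the one before it is completed fails the run):
1. two slats lie across the ends of the bottom pair, corners flush within 10 mm (((x of slat_a in the frame of run between -0.11 and -0.09 m and y of slat_a in the frame of run between -0.054 and -0.034 m and z of slat_a in the frame of run between 0.011 and 0.019 m and angle between the x axis of slat_a and the x axis of run, either way round below 0.12 rad and angle between the z axis of slat_a and the z axis of run, either way round below 0.06 rad) or (x of slat_b in the frame of run between -0.11 and -0.09 m and y of slat_b in the frame of run between -0.054 and -0.034 m and z of slat_b in the frame of run between 0.011 and 0.019 m and angle between the x axis of slat_b and the x axis of run, either way round below 0.12 rad and angle between the z axis of slat_b and the z axis of run, either way round below 0.06 rad) or (x of slat_c in the frame of run between -0.11 and -0.09 m and y of slat_c in the frame of run between -0.054 and -0.034 m and z of slat_c in the frame of run between 0.011 and 0.019 m and angle between the x axis of slat_c and the x axis of run, either way round below 0.12 rad and angle between the z axis of slat_c and the z axis of run, either way round below 0.06 rad) or (x of slat_d in the frame of run between -0.11 and -0.09 m and y of slat_d in the frame of run between -0.054 and -0.034 m and z of slat_d in the frame of run between 0.011 and 0.019 m and angle between the x axis of slat_d and the x axis of run, either way round below 0.12 rad and angle between the z axis of slat_d and the z axis of run, either way round below 0.06 rad)) and ((x of slat_a in the frame of run between -0.11 and -0.09 m and y of slat_a in the frame of run between 0.034 and 0.054 m and z of slat_a in the frame of run between 0.011 and 0.019 m and angle between the x axis of slat_a and the x axis of run, either way round below 0.12 rad and angle between the z axis of slat_a and the z axis of run, either way round below 0.06 rad) or (x of slat_b in the frame of run between -0.11 and -0.09 m and y of slat_b in the frame of run between 0.034 and 0.054 m and z of slat_b in the frame of run between 0.011 and 0.019 m and angle between the x axis of slat_b and the x axis of run, either way round below 0.12 rad and angle between the z axis of slat_b and the z axis of run, either way round below 0.06 rad) or (x of slat_c in the frame of run between -0.11 and -0.09 m and y of slat_c in the frame of run between 0.034 and 0.054 m and z of slat_c in the frame of run between 0.011 and 0.019 m and angle between the x axis of slat_c and the x axis of run, either way round below 0.12 rad and angle between the z axis of slat_c and the z axis of run, either way round below 0.06 rad) or (x of slat_d in the frame of run between -0.11 and -0.09 m and y of slat_d in the frame of run between 0.034 and 0.054 m and z of slat_d in the frame of run between 0.011 and 0.019 m and angle between the x axis of slat_d and the x axis of run, either way round below 0.12 rad and angle between the z axis of slat_d and the z axis of run, either way round below 0.06 rad))), for 0.2 s.
2. two more slats lie crosswise on those, straight above the bottom pair within 10 mm (all of step 1 and ((x of slat_a in the frame of run between -0.154 and -0.134 m and y of slat_a in the frame of run between -0.01 and 0.01 m and z of slat_a in the frame of run between 0.026 and 0.034 m and angle between the x axis of slat_a and the y axis of run, either way round below 0.12 rad and angle between the z axis of slat_a and the z axis of run, either way round below 0.06 rad) or (x of slat_b in the frame of run between -0.154 and -0.134 m and y of slat_b in the frame of run between -0.01 and 0.01 m and z of slat_b in the frame of run between 0.026 and 0.034 m and angle between the x axis of slat_b and the y axis of run, either way round below 0.12 rad and angle between the z axis of slat_b and the z axis of run, either way round below 0.06 rad) or (x of slat_c in the frame of run between -0.154 and -0.134 m and y of slat_c in the frame of run between -0.01 and 0.01 m and z of slat_c in the frame of run between 0.026 and 0.034 m and angle between the x axis of slat_c and the y axis of run, either way round below 0.12 rad and angle between the z axis of slat_c and the z axis of run, either way round below 0.06 rad) or (x of slat_d in the frame of run between -0.154 and -0.134 m and y of slat_d in the frame of run between -0.01 and 0.01 m and z of slat_d in the frame of run between 0.026 and 0.034 m and angle between the x axis of slat_d and the y axis of run, either way round below 0.12 rad and angle between the z axis of slat_d and the z axis of run, either way round below 0.06 rad)) and ((x of slat_a in the frame of run between -0.066 and -0.046 m and y of slat_a in the frame of run between -0.01 and 0.01 m and z of slat_a in the frame of run between 0.026 and 0.034 m and angle between the x axis of slat_a and the y axis of run, either way round below 0.12 rad and angle between the z axis of slat_a and the z axis of run, either way round below 0.06 rad) or (x of slat_b in the frame of run between -0.066 and -0.046 m and y of slat_b in the frame of run between -0.01 and 0.01 m and z of slat_b in the frame of run between 0.026 and 0.034 m and angle between the x axis of slat_b and the y axis of run, either way round below 0.12 rad and angle between the z axis of slat_b and the z axis of run, either way round below 0.06 rad) or (x of slat_c in the frame of run between -0.066 and -0.046 m and y of slat_c in the frame of run between -0.01 and 0.01 m and z of slat_c in the frame of run between 0.026 and 0.034 m and angle between the x axis of slat_c and the y axis of run, either way round below 0.12 rad and angle between the z axis of slat_c and the z axis of run, either way round below 0.06 rad) or (x of slat_d in the frame of run between -0.066 and -0.046 m and y of slat_d in the frame of run between -0.01 and 0.01 m and z of slat_d in the frame of run between 0.026 and 0.034 m and angle between the x axis of slat_d and the y axis of run, either way round below 0.12 rad and angle between the z axis of slat_d and the z axis of run, either way round below 0.06 rad))), for 0.2 s.
At the end, for the whole second after the job is handed in: All six slats lie flat in their flush-cornered places, within 10 mm and 0.12 rad; the test frame rests level on the top layer, its entry end 1 to 20 mm short of the trough's mouth, within 8 mm of the trough's centre line and 0.12 rad of its direction (all of step 2 and x of base_near in the frame of run between -0.154 and -0.134 m and y of base_near in the frame of run between -0.01 and 0.01 m and z of base_near in the frame of run between -0.004 and 0.004 m and angle between the x axis of each of base_near, base_far and the y axis of run, either way round below 0.12 rad and angle between the z axis of each of base_near, base_far and the z axis of run, either way round below 0.06 rad and x of base_far in the frame of run between -0.066 and -0.046 m and y of base_far in the frame of run between -0.01 and 0.01 m and z of base_far in the frame of run between -0.004 and 0.004 m and x of entry in the frame of run between -0.02 and -0.001 m and y of entry in the frame of run between -0.008 and 0.008 m and y of frame in the frame of run between -0.012 and 0.012 m and z of frame in the frame of run between 0.041 and 0.049 m and x of frame in the frame of run between -0.12 and -0.08 m and angle between the x axis of frame and the x axis of run, either way round below 0.12 rad and angle between frame's own z axis and vertical below 0.05 rad and linear speed of frame below 0.02 m/s); the robot touches nothing.
It fails at once if one of the red post cap, the brass saucer cup, the orange spinner, the short offcut, the screwdriver is moved by more than 30 mm (distance of any of post_cap, cup, spinner, offcut, driver from where it was at the start of the episode above 0.03 m).
It fails at once if the pinball is knocked out of its cup (50 mm away from where it lay) (distance of ball_center from where it was at the start of the episode above 0.05 m).
It fails at once if the test frame is dropped: let go of and falling faster than 0.5 m/s (about 13 mm of fall) (contact force between the fingers and frame below 0.02 N and linear speed of frame above 0.5 m/s).
It also fails if it takes over 72 s, if anything falls off the work surface, if the arm or the gripper's body presses on something with over 40 N, if the wrist force passes 120 N, or if a joint passes its speed limit or range.

## Working session

There is one attempt and no reset: what is moved stays moved. The work goes in short steps, Python scripts to look and compute and a tool call to move; the robot and the scene stay as the last step left them, time stands still between calls to the robot, and variables do not carry over. Pictures are saved under pics/ and viewed, at most 10 in all, crops included, and the job is handed in when it is done.

Besides the shell and the picture viewer there is one more tool, called after ">>>" by a JSON object that holds its "op" and its "data". jog_arm: Moves the arm, as the interface text tells. Its arguments: {"type":"object","properties":{"plan":{"type":"string"},"grip_force":{"type":"number"}},"required":["plan"]}

```bash
mkdir -p pics
cat > h.py <<'E'
import numpy as np, cv2
from rig import env, imaging, job, models
def shot(n):
    im=imaging.get_image(n); H,W=im['depth'].shape
    f=H/2/np.tan(np.radians(im['fov_y']/2)); d=im['depth']
    v,u=np.mgrid[0:H,0:W]
    P=np.stack([(u-im['cx'])*d/f,(v-im['cy'])*d/f,d,np.ones_like(d)],-1)@im['world_from_camera'].T
    im['P']=P[...,:3]; im['f']=f; im['ok']=d>0; return im
def save(im,name,crop=None,s=1):
    p=im['pixels'][...,::-1]
    if crop: p=p[crop[1]:crop[3],crop[0]:crop[2]]
    cv2.imwrite('pics/'+name,cv2.resize(p,None,fx=s,fy=s,interpolation=cv2.INTER_CUBIC))
E
python3 - <<'E'
from h import *
for n in('scene','top'):
    im=shot(n); save(im,n+'0.png'); print(n,im['world_from_camera'].round(3).tolist(),im['f'])
    for q in('run','crib','rack','slat_a','base_near','frame','bar','entry','offcut','cup','driver','spinner','post_cap'):
        for r in models.tip_of(n,q)[:8]:
            c,w=np.round(r['at']).astype(int); print(q,r['confidence'],(c,w),im['P'][min(w,399),min(c,639)].round(3))
print(env.observe(), env.tcp_to_grasp)
E
```

```text
scene [[-0.617, 0.539, -0.574, 1.183], [0.787, 0.417, -0.454, 0.534], [-0.006, -0.732, -0.681, 0.873], [0.0, 0.0, 0.0, 1.0]] 395.24763753648256
run 0.7 (np.int64(269), np.int64(228)) [ 0.64  -0.078  0.002]
run 0.58 (np.int64(296), np.int64(276)) [0.73  0.105 0.015]
crib 0.74 (np.int64(369), np.int64(202)) [ 0.359  0.096 -0.001]
crib 0.45 (np.int64(237), np.int64(183)) [ 0.554 -0.307  0.   ]
crib 0.25 (np.int64(310), np.int64(177)) [ 0.388 -0.123  0.011]
crib 0.19 (np.int64(370), np.int64(242)) [0.567 0.223 0.087]
rack 0.93 (np.int64(397), np.int64(265)) [0.525 0.292 0.001]
rack 0.5 (np.int64(283), np.int64(216)) [ 0.58  -0.075  0.008]
slat_a 0.87 (np.int64(484), np.int64(252)) [0.339 0.463 0.005]
slat_a 0.78 (np.int64(437), np.int64(214)) [0.293 0.296 0.016]
slat_a 0.74 (np.int64(388), np.int64(246)) [0.546 0.265 0.081]
slat_a 0.74 (np.int64(410), np.int64(248)) [0.506 0.31  0.068]
slat_a 0.73 (np.int64(371), np.int64(244)) [0.572 0.229 0.087]
slat_a 0.64 (np.int64(426), np.int64(255)) [0.512 0.357 0.081]
base_near 0.59 (np.int64(303), np.int64(200)) [ 0.493 -0.067  0.015]
frame 0.89
[... 2561 characters left out ...]
, -1.23340770e+01]), 'qvel': array([-0.03695457, -0.16743391, -0.07253609, -0.0175813 ,  0.03889946,
        0.01085546]), 'joint_efforts': array([ 2.93164649e-04, -4.48328805e+01, -2.31463122e+01, -1.67570738e-04,
        5.49388133e-04,  2.83044287e-06]), 'position': array([ 0.21963636, -0.50421892,  0.23132453]), 'tool_rot': array([[ 9.16812086e-01,  3.99318918e-01,  9.58940939e-06],
       [ 3.99318918e-01, -9.16812086e-01, -8.71048270e-06],
       [ 5.31342590e-06,  1.18151084e-05, -1.00000000e+00]]), 'ft_force': array([-0.06153488, -0.48426163, -0.06721908]), 'wrist_torque': array([-0.03259129, -0.06222462,  0.04579877]), 'gripper_force': 0.0, 'grip_width': 0.08546154563649727} -0.0187
```

View pictures.

Run:
```python
import cv2
a=cv2.imread('pics/top0.png')
cv2.imwrite('pics/top0c.png',cv2.resize(a[100:300,150:470],None,fx=2.5,fy=2.5,interpolation=cv2.INTER_CUBIC))
```

```text
(no output)
```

View pics/scene0.png

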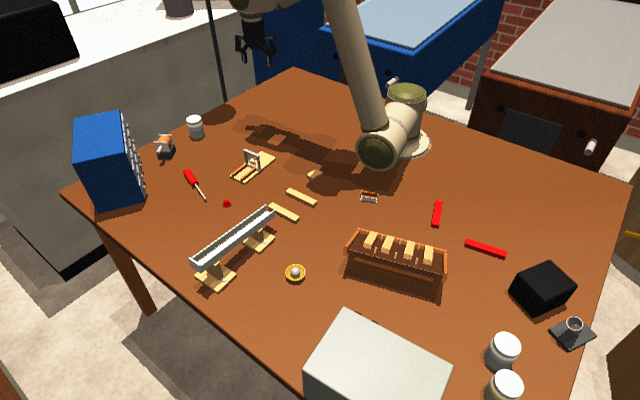

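View pics/top0c.png

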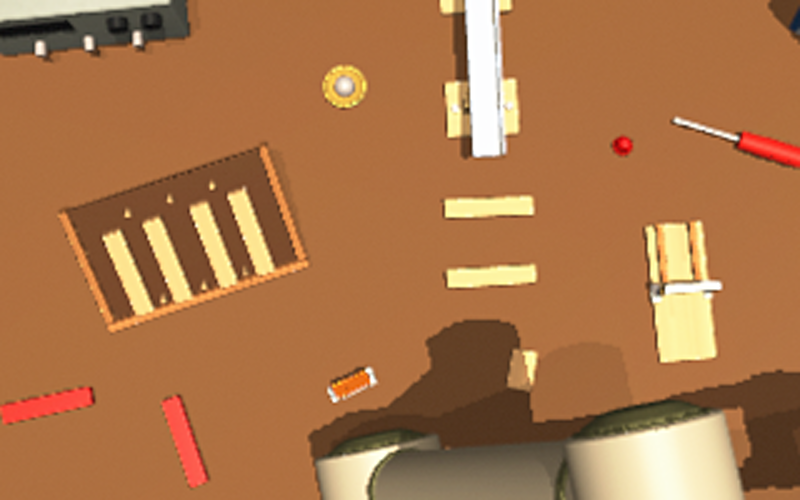

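```bash
cat >> h.py <<'E'
def blobs(im,lo,hi,box,sel=None):
    P=im['P']; hsv=cv2.cvtColor(im['pixels'],cv2.COLOR_RGB2HSV)
    m=im['ok']&(P[...,0]>box[0])&(P[...,0]<box[1])&(P[...,1]>box[2])&(P[...,1]<box[3])&(P[...,2]>lo)&(P[...,2]<hi)
    if sel: m&=sel(hsv)
    n,l,st,_=cv2.connectedComponentsWithStats(m.astype(np.uint8),connectivity=4)
    return [P[l==i] for i in range(1,n) if st[i,4]>25]
wood=lambda h:(h[...,2]>150)&(h[...,1]<140)&(h[...,0]>14)
def rect(p):
    (cx,cy),(w,h),a=cv2.minAreaRect((p[:,:2]*1000).astype(np.float32))
    if w<h: w,h,a=h,w,a+90
    return np.round([cx,cy,w,h,(a+90)%180-90],1)
E
python3 - <<'E'
from h import *
for n in('top','scene'):
    im=shot(n); print(n)
    for c in((194,236),(204,250),(213,347)):
      if n=='top': print('hsv',cv2.cvtColor(im['pixels'],cv2.COLOR_RGB2HSV)[c[0],c[1]])
    for nm,lo,hi,box in(('base',.008,.024,(.42,.6,-.2,.0)),('rack',.03,.13,(.4,.65,.1,.5)),('frame',.003,.03,(.35,.6,-.4,-.22)),('bar',.058,.085,(.35,.6,-.4,-.22))):
        for p in blobs(im,lo,hi,box,None if nm=='bar' else wood):
            A=np.c_[p[:,:2],np.ones(len(p))]; k=np.linalg.lstsq(A,p[:,2],rcond=None)[0]
            print(nm,len(p),rect(p),'mean',p.mean(0).round(4),'slope',k.round(3),'zr',np.percentile(p[:,2],[2,50,98]).round(3))
    # trough: light grey, high
    P=im['P'];h=cv2.cvtColor(im['pixels'],cv2.COLOR_RGB2HSV)
    m=im['ok']&(h[...,1]<60)&(P[...,2]>.05)&(P[...,2]<.13)&(abs(P[...,1]+.1)<.1)&(P[...,0]>.55)&(P[...,0]<.95)
    n_,l,st,_=cv2.connectedComponentsWithStats(m.astype(np.uint8)); p=P[l==1+np.argmax(st[1:,4])]
    print('trough',len(p),rect(p),p.mean(0).round(4),'xmin',np.percentile(p[:,0],[0,1,3]))
    for x in np.arange(.6,.9,.04):
        q=p[abs(p[:,0]-x)<.02]
        if len(q): print('  ',x.round(2),q[:,1].min().round(4),q[:,1].max().round(4),q[:,2].max().round(4),q[:,2].min().round(4))
E
```

```text
top
hsv [ 25 103 255]
hsv [ 12 162 134]
hsv [ 23 113 252]
base 238 [569.8 -84.1 107.2  22.5 -87.4] mean [ 0.5699 -0.0837  0.0144] slope [ 0.064  0.002 -0.022] zr [0.009 0.014 0.02 ]
base 241 [483.2 -85.5 107.3  22.  -87. ] mean [ 0.4831 -0.0855  0.0146] slope [-0.018  0.001  0.023] zr [0.009 0.014 0.021]
rack 270 [535.  205.8 100.2  23.4  18.2] mean [0.5358 0.2057 0.0604] slope [ 0.442  0.45  -0.269] zr [0.032 0.061 0.088]
rack 272 [519.7 251.1  99.4  22.6  18. ] mean [0.521  0.251  0.0609] slope [ 0.433  0.434 -0.274] zr [0.033 0.061 0.089]
rack 272 [501.2 306.2  98.3  22.3  18.2] mean [0.5025 0.3058 0.061 ] slope [ 0.479  0.319 -0.277] zr [0.034 0.062 0.087]
rack 270 [486.4 353.4  97.7  22.8  18.1] mean [0.4871 0.3527 0.0611] slope [ 0.504  0.273 -0.281] zr [0.035 0.061 0.088]
frame 229 [ 509.4 -317.5   76.    35.2    3.6] mean [ 0.5095 -0.3199  0.0091] slope [-0.008 -0.002  0.013] zr [0.004 0.009 0.016]
frame 61 [ 511.5 -347.3   73.8   14.6    8.9] mean [ 0.5117 -0.3483  0.0098] slope [-0.083  0.949  0.383] zr [0.004 0.009 0.024]
frame 84 [ 507.6 -288.2   69.9   11.7    3.8] mean 
[... 1752 characters left out ...]
 0.5154 -0.3209  0.0123] slope [-0.026  0.256  0.108] zr [0.008 0.012 0.023]
frame 47 [ 509.9 -289.4   69.8   13.1    3.3] mean [ 0.5099 -0.2881  0.0104] slope [0.008 0.103 0.036] zr [0.007 0.01  0.014]
bar 72 [ 463.2 -321.1   66.6   14.2  -87.1] mean [ 0.4642 -0.3198  0.0685] slope [-0.236 -0.047  0.163] zr [0.059 0.069 0.075]
trough 1587 [765.  -74.6 280.8  43.1   2.5] [ 0.779  -0.0749  0.0831] xmin [0.62437897 0.62960182 0.63719418]
   0.64 -0.1003 -0.059 0.084 0.0545
   0.68 -0.0993 -0.0566 0.089 0.0561
   0.72 -0.0969 -0.0563 0.0925 0.0609
   0.76 -0.0952 -0.0541 0.0972 0.0668
   0.8 -0.0952 -0.0531 0.1017 0.0721
   0.84 -0.0922 -0.0508 0.1061 0.0766
   0.88 -0.0898 -0.0481 0.1153 0.075
```

```bash
cat >> h.py <<'E'
from scipy.spatial.transform import Rotation as Ro
yaw=2.7; C=np.array([.5265,-.0845])
def down(ps): 
    c,s=np.cos(np.radians(ps)),np.sin(np.radians(ps)); return np.array([[c,s,0],[s,-c,0],[0,0,-1]])
RT=down(18.3)@Ro.from_rotvec([0,np.radians(0),0]).as_matrix()
u=np.array([np.cos(np.radians(18.3)),np.sin(np.radians(18.3)),0])
nrm=np.array([0,0,np.cos(np.pi/6)])-.5*u
tx=np.cos(np.pi/6)*u+np.array([0,0,.5]); RT=np.c_[tx,np.cross(-nrm,tx),-nrm]
S=[np.array([a,b,.0615]) for a,b in((.5344,.206),(.5188,.2515),(.5014,.3058),(.4858,.353))]
def run2w(x,y,z):  # crib coords (m)
    c,s=np.cos(np.radians(yaw)),np.sin(np.radians(yaw)); return np.array([C[0]+c*x-s*y,C[1]+s*x+c*y,z])
def plan(wps,claw,start=None):
    st=env.observe(); p,R=(st['position'],st['tool_rot']) if start is None else start
    for w in wps:
        if w.shape==(3,): 
            d=R.T@(w-p)*100; n=int(np.ceil(np.linalg.norm(d)/3.9)) or 1; print(n,'x','0 0 0',*(d/n).round(2),claw); p=w
        else:
            v=np.degrees(Ro.from_matrix(R.T@w).as_rotvec()); n=int(np.ceil(np.linalg.norm(v)/6.9)) or 1; print(n,'x',*(v/n).round(2),'0 0 0',claw); R=w
    print('end',p.round(4)); return p,R
E
python3 - <<'E'
from h import *
h=S[0]+.06*nrm; z=np.array([0,0,.12])
plan([h+z*1,RT,h,S[0]-.011*nrm],140)
E
```

```text
20 x 0 0 0 2.71 -2.64 -0.01 140
5 x -0.27 6.0 1.02 0 0 0 140
4 x 0 0 0 -1.5 -0.0 2.6 140
2 x 0 0 0 -0.0 -0.0 3.55 140
end [0.5396 0.2077 0.052 ]
```

>>> {"op": "jog_arm", "data": {"plan": "0 0 0 2.71 -2.64 0 140;0 0 0 2.71 -2.64 0 140;0 0 0 2.71 -2.64 0 140;0 0 0 2.71 -2.64 0 140;0 0 0 2.71 -2.64 0 140;0 0 0 2.71 -2.64 0 140;0 0 0 2.71 -2.64 0 140;0 0 0 2.71 -2.64 0 140;0 0 0 2.71 -2.64 0 140;0 0 0 2.71 -2.64 0 140", "grip_force": 30}}

```text
time_s: 2.33
position: [0.3629, -0.1522, 0.2316]
tool_rot: [[0.917, 0.399, 0.001], [0.399, -0.917, -0.0], [0.0, 0.001, -1.0]]
ft_force: [0.9, 0.4, -0.2]
grip_width: 0.0387
gripper_force: 0.0
```

>>> {"op": "jog_arm", "data": {"plan": "0 0 0 2.71 -2.64 0 140;0 0 0 2.71 -2.64 0 140;0 0 0 2.71 -2.64 0 140;0 0 0 2.71 -2.64 0 140;0 0 0 2.71 -2.64 0 140;0 0 0 2.71 -2.64 0 140;0 0 0 2.71 -2.64 0 140;0 0 0 2.71 -2.64 0 140;0 0 0 2.71 -2.64 0 140;0 0 0 2.71 -2.64 0 140"}}

```text
time_s: 3.17
position: [0.506, 0.1984, 0.2314]
tool_rot: [[0.917, 0.4, 0.0], [0.4, -0.917, -0.0], [0.0, 0.0, -1.0]]
ft_force: [0.1, -0.4, 0.9]
grip_width: 0.0385
gripper_force: 0.0
```

>>> {"op": "jog_arm", "data": {"plan": "-0.27 6 1.02 0 0 0 140;-0.27 6 1.02 0 0 0 140;-0.27 6 1.02 0 0 0 140;-0.27 6 1.02 0 0 0 140;-0.27 6 1.02 0 0 0 140;0 0 0 -1.5 0 2.6 140;0 0 0 -1.5 0 2.6 140;0 0 0 -1.5 0 2.6 140;0 0 0 0 0 0 140"}}

```text
time_s: 3.92
position: [0.5033, 0.1959, 0.1365]
tool_rot: [[0.827, 0.314, 0.467], [0.272, -0.949, 0.157], [0.492, -0.002, -0.87]]
ft_force: [-1.5, 0.1, -0.4]
grip_width: 0.0385
gripper_force: 0.0
```

Run:
```python
from h import *
st=env.observe(); print(st['time_s'],st['position'],st['grip_width'],st['ft_force'],st['q'].round(0)); print(st['tool_rot'].round(3),RT.round(3))
im=shot('scene'); save(im,'s1.png',(320,170,480,290),5)
plan([RT,S[0]+.03*nrm,S[0]-.011*nrm],140)
```

```text
3.9167 [0.50326017 0.195944   0.13648344] 0.0385023087852096 [-1.50894327  0.13323761 -0.44971846] [  6.  18. 106.  14.  28.  67.]
[[ 0.827  0.314  0.467]
 [ 0.272 -0.949  0.157]
 [ 0.492 -0.002 -0.87 ]] [[ 0.822  0.314  0.475]
 [ 0.272 -0.949  0.157]
 [ 0.5    0.    -0.866]]
1 x -0.09 0.28 -0.03 0 0 0 140
2 x 0 0 0 -0.59 0.0 2.65 140
2 x 0 0 0 -0.0 -0.0 2.05 140
end [0.5396 0.2077 0.052 ]
```

View pics/s1.png

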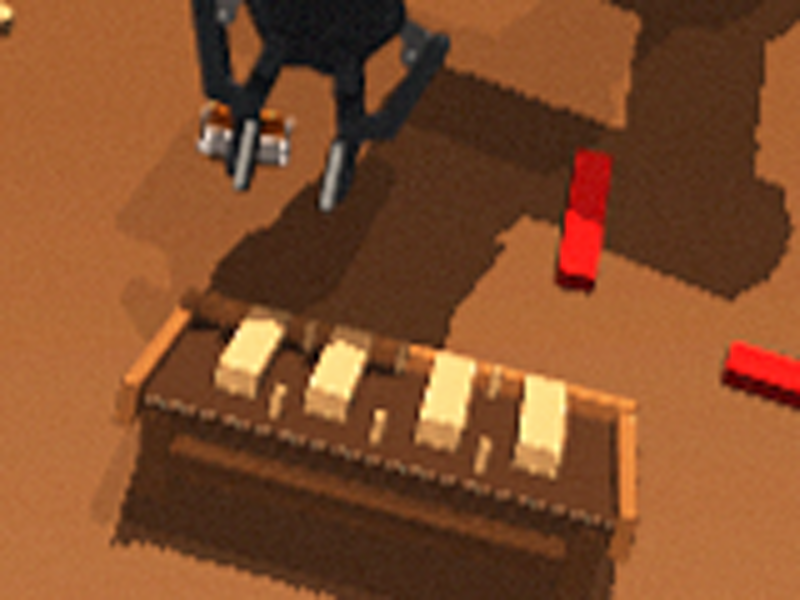

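>>> {"op": "jog_arm", "data": {"plan": "-0.09 0.28 0 -0.59 0 2.65 140;0 0 0 -0.59 0 2.65 140;0 0 0 0 0 2.1 140;0 0 0 0 0 2.1 140;0 0 0 0 0 0 140;0 0 0 0 0 0 140"}}

```text
time_s: 4.47
position: [0.5422, 0.2084, 0.0544]
tool_rot: [[0.819, 0.314, 0.48], [0.271, -0.949, 0.158], [0.505, 0.001, -0.863]]
ft_force: [-0.7, -0.1, 0.8]
grip_width: 0.0386
gripper_force: 0.0
```

>>> {"op": "jog_arm", "data": {"plan": "0 0 0 0 0 0 255;0 0 0 0 0 0 255;0 0 0 0 0 0 255;0 0 0 0 0 0 255"}}

```text
time_s: 4.8
position: [0.5418, 0.2082, 0.0554]
tool_rot: [[0.818, 0.314, 0.482], [0.271, -0.95, 0.158], [0.507, 0.002, -0.862]]
ft_force: [-3.5, 0.5, 7.4]
grip_width: 0.0207
gripper_force: 30.8
```

>>> {"op": "jog_arm", "data": {"plan": "0 0 0 0 0 -2 255;0 0 0 0 0 -3 255;0 0 0 0 0 -3 255;0 0 0 0 0 -3 255;0 0 0 0 0 0 255"}}

```text
time_s: 5.22
position: [0.488, 0.1906, 0.1534]
tool_rot: [[0.816, 0.314, 0.486], [0.271, -0.949, 0.158], [0.511, 0.003, -0.86]]
ft_force: [0.4, 0.9, 0.2]
grip_width: 0.0211
gripper_force: 30.2
```

Run:
```python
from h import *
st=env.observe(); print(st['position'],st['grip_width'],st['ft_force']); print(st['tool_rot'].round(3))
im=shot('scene'); save(im,'s2.png',(300,130,460,250),5)
t=run2w(0,.044,.019); plan([down(yaw),t+[0,0,.06],t],255)
```

```text
[0.4879558  0.19060988 0.1534474 ] 0.021137138884995382 [0.42613061 0.88070231 0.2387821 ]
[[ 0.816  0.314  0.486]
 [ 0.271 -0.949  0.158]
 [ 0.511  0.003 -0.86 ]]
5 x -0.8 -6.09 3.05 0 0 0 255
7 x 0 0 0 0.36 3.32 1.04 255
2 x 0 0 0 0.0 0.0 3.0 255
end [ 0.5244 -0.0405  0.019 ]
```

View pics/s2.png

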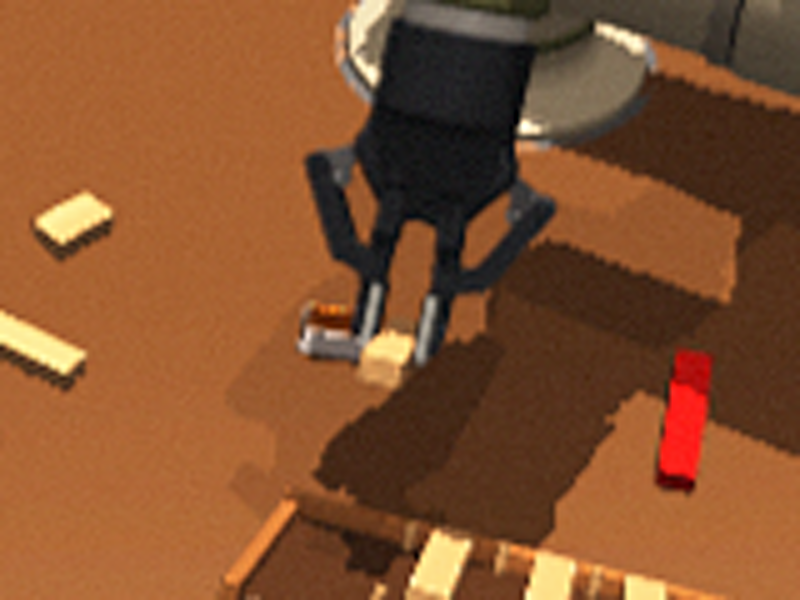

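>>> {"op": "jog_arm", "data": {"plan": "-0.8 -6.09 3.05 0 0 0 255;-0.8 -6.09 3.05 0 0 0 255;-0.8 -6.09 3.05 0 0 0 255;-0.8 -6.09 3.05 0 0 0 255;-0.8 -6.09 3.05 0 0 0 255;0 0 0 0.36 3.32 0.7 255;0 0 0 0.36 3.32 0.7 255;0 0 0 0.36 3.32 0.7 255;0 0 0 0.36 3.32 0.7 255;0 0 0 0.36 3.32 0.7 255"}}

```text
time_s: 6.1
position: [0.5144, 0.0244, 0.112]
tool_rot: [[0.999, 0.047, -0.007], [0.047, -0.999, 0.0], [-0.007, -0.001, -1.0]]
ft_force: [1.0, 0.7, 0.2]
grip_width: 0.021
gripper_force: 30.2
```

>>> {"op": "jog_arm", "data": {"plan": "0 0 0 0.36 3.32 0.7 255;0 0 0 0.36 3.32 0.7 255;0 0 0 0 0 0 255;0 0 0 0 0 0 255"}}

```text
time_s: 6.43
position: [0.5245, -0.0416, 0.0979]
tool_rot: [[0.999, 0.044, -0.007], [0.044, -0.999, 0.001], [-0.007, -0.001, -1.0]]
ft_force: [0.5, 0.5, -0.2]
grip_width: 0.0212
gripper_force: 30.2
```

```bash
cat >> h.py <<'E'
def held():
    st=env.observe(); t=st['position']; 
    for n in('scene','top'):
        im=shot(n); b=blobs(im,t[2]-.03,t[2]+.04,(t[0]-.08,t[0]+.08,t[1]-.08,t[1]+.08),lambda h:wood(h))
        for p in b:
            q=(p-t)@st['tool_rot']*1000
            print(n,len(q),'tool x',np.percentile(q[:,0],[1,99]).round(1),'y',np.percentile(q[:,1],[1,99]).round(1),'z',np.percentile(q[:,2],[2,10,50,90,98]).round(1))
E
python3 - <<'E'
from h import *
st=env.observe(); print(st['position'],st['ft_force']); print(st['tool_rot'].round(3)); held()
t=run2w(0,.044,.019); plan([down(yaw),t+[0,0,.01]],255)
E
```

```text
[ 0.52454432 -0.04155775  0.09787488] [ 0.49525839  0.48720978 -0.22300059]
[[ 0.999  0.044 -0.007]
 [ 0.044 -0.999  0.001]
 [-0.007 -0.001 -1.   ]]
1 x -0.05 0.38 0.01 0 0 0 255
2 x 0 0 0 -0.0 0.05 3.48 255
end [ 0.5244 -0.0405  0.029 ]
```

```bash
sed -i 's/lambda h:wood(h))/lambda h:(h[...,0]>10)\&(h[...,0]<32)\&(h[...,1]>60)\&(h[...,2]>80))/' h.py
python3 - <<'E'
from h import *
held()
E
```

```text
scene 142 tool x [-7.7 49.1] y [-11.5  16. ] z [-28.2 -13.5 -10.7  -1.8   1.6]
```

>>> {"op": "jog_arm", "data": {"plan": "0 0.38 0 0.4 0 3.5 255;0 0 0 0 0 3 255;0 0 0 0 0 0 255;0 0 0 0 0 0.5 255;0 0 0 0 0 0.2 255;0 0 0 0 0 0 255"}}

```text
time_s: 7.13
position: [0.529, -0.0399, 0.0281]
tool_rot: [[0.999, 0.048, 0.003], [0.048, -0.999, -0.0], [0.003, 0.0, -1.0]]
ft_force: [-0.1, 0.3, 0.1]
grip_width: 0.0211
gripper_force: 30.2
```

Run:
```python
from h import *
st=env.observe(); print(st['position'],st['ft_force']); print(st['tool_rot'].round(3)); held()
plan([down(yaw),run2w(.004,.044,.020)],255)
```

```text
[ 0.52898393 -0.03985036  0.02811639] [-0.08248569  0.25176726  0.09037716]
[[ 0.999  0.048  0.003]
 [ 0.048 -0.999 -0.   ]
 [ 0.003  0.    -1.   ]]
scene 580 tool x [-39.7  77. ] y [-11.1  80.2] z [-13.4 -11.3  15.5  27.1  28.5]
scene 54 tool x [-78.5 -37. ] y [-19.9   5.1] z [ 9.2 10.9 21.7 26.4 28. ]
scene 308 tool x [-68.   81.7] y [-79.1 -30.8] z [23.  24.  26.1 28.  29.1]
top 33 tool x [-81.2 -41. ] y [64.6 77.8] z [10.4 13.1 24.7 28.6 29.1]
1 x 0.02 -0.17 0.01 0 0 0 255
1 x 0 0 0 -0.06 0.03 0.82 255
end [ 0.5284 -0.0404  0.02  ]
```

Lower in small steps, watching the force.

>>> {"op": "jog_arm", "data": {"plan": "0 0 0 0 0 0.5 255;0 0 0 0 0 0.2 255;0 0 0 0 0 0 255"}}

```text
time_s: 7.48
position: [0.5286, -0.04, 0.0204]
tool_rot: [[0.999, 0.047, 0.002], [0.047, -0.999, 0.0], [0.002, -0.0, -1.0]]
ft_force: [-0.3, -0.0, 3.4]
grip_width: 0.0213
gripper_force: 30.6
```

>>> {"op": "jog_arm", "data": {"plan": "0 0 0 0 0 0.1 255;0 0 0 0 0 0 255"}}

```text
time_s: 7.65
position: [0.5286, -0.0401, 0.0203]
tool_rot: [[0.999, 0.047, 0.002], [0.047, -0.999, -0.0], [0.002, 0.0, -1.0]]
ft_force: [-4.9, 1.2, 14.8]
grip_width: 0.0213
gripper_force: 31.9
```

>>> {"op": "jog_arm", "data": {"plan": "0 0 0 0 0 0.1 255;0 0 0 0 0 0 255"}}

```text
time_s: 7.82
position: [0.5286, -0.04, 0.0202]
tool_rot: [[0.999, 0.047, 0.003], [0.047, -0.999, -0.0], [0.003, 0.0, -1.0]]
ft_force: [-8.1, 0.9, 25.6]
grip_width: 0.021
gripper_force: 33.1
```

>>> {"op": "jog_arm", "data": {"plan": "0 0 0 0 0 -0.2 255;0 0 0 0 0 0 140;0 0 0 0 0 0 140;0 0 0 0 0 0 140;0 0 0 0 0 -3 140;0 0 0 0 0 -3.5 140;0 0 0 0 0 -3.5 140;0 0 0 0 0 -3.5 140"}}

```text
time_s: 8.48
position: [0.5279, -0.0399, 0.1562]
tool_rot: [[0.999, 0.047, -0.0], [0.047, -0.999, 0.001], [-0.0, -0.001, -1.0]]
ft_force: [0.0, -0.5, -0.0]
grip_width: 0.0384
gripper_force: 0.0
```

Run:
```python
from h import *
st=env.observe(); print(st['position'],st['ft_force'],st['time_s'])
for n in('top','scene'):
    im=shot(n)
    for p in blobs(im,.008,.045,(.42,.62,-.2,.02),wood): print(n,len(p),rect(p),np.percentile(p[:,2],[5,50,95]).round(3))
    if n=='scene': save(im,'s3.png',(240,150,340,250),5)
h=S[1]+.05*nrm
plan([h+[0,0,.07],RT,h+.02*nrm,h,S[1]-.009*nrm],140)
```

```text
[ 0.52791203 -0.03993554  0.15618228] [ 0.03022141 -0.47762771 -0.02210191] 8.4833
top 26 [516.2 -41.6  22.2  13.9  76.1] [0.025 0.03  0.034]
top 31 [ 485.1 -132.3   22.7   13.    -4.8] [0.01  0.016 0.02 ]
scene 201 [485.2 -78.5 111.4  71.2  63.3] [0.015 0.019 0.034]
scene 101 [ 569.9 -105.8   63.4   23.4  -86.1] [0.014 0.017 0.02 ]
8 x 0 0 0 -0.27 -3.57 -0.2 140
5 x 0.86 5.85 -3.03 0 0 0 140
2 x 0 0 0 -1.75 0.0 2.03 140
1 x 0 0 0 -0.0 -0.0 2.0 140
2 x 0 0 0 -0.0 0.0 2.95 140
end [0.5231 0.2529 0.0537]
```

View pics/s3.png

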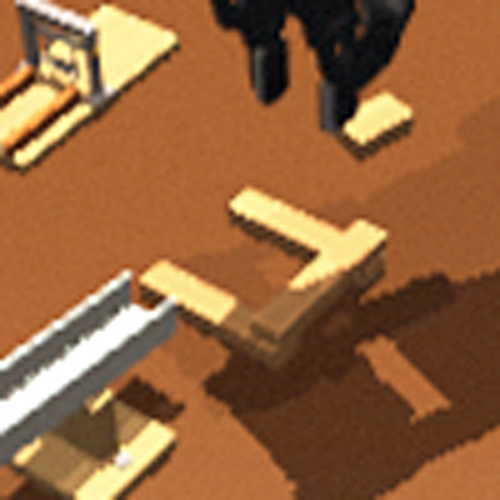

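>>> {"op": "jog_arm", "data": {"plan": "0 0 0 -0.27 -3.57 -0.2 140;0 0 0 -0.27 -3.57 -0.2 140;0 0 0 -0.27 -3.57 -0.2 140;0 0 0 -0.27 -3.57 -0.2 140;0 0 0 -0.27 -3.57 -0.2 140;0 0 0 -0.27 -3.57 -0.2 140;0 0 0 -0.27 -3.57 -0.2 140;0 0 0 -0.27 -3.57 -0.2 140"}}

```text
time_s: 9.25
position: [0.4925, 0.2459, 0.1702]
tool_rot: [[0.999, 0.047, -0.001], [0.047, -0.999, -0.0], [-0.001, -0.0, -1.0]]
ft_force: [0.8, -0.6, 0.3]
grip_width: 0.0384
gripper_force: 0.0
```

>>> {"op": "jog_arm", "data": {"plan": "0.86 5.85 -3.03 0 0 0 140;0.86 5.85 -3.03 0 0 0 140;0.86 5.85 -3.03 0 0 0 140;0.86 5.85 -3.03 0 0 0 140;0.86 5.85 -3.03 0 0 0 140;0 0 0 -1.75 0 2 140;0 0 0 -1.75 0 2 140;0 0 0 0 0 2 140;0 0 0 0 0 0 140;0 0 0 0 0 0 140"}}

```text
time_s: 10.08
position: [0.4922, 0.2442, 0.1008]
tool_rot: [[0.828, 0.313, 0.465], [0.27, -0.95, 0.158], [0.491, -0.006, -0.871]]
ft_force: [-0.7, 0.2, 0.4]
grip_width: 0.0386
gripper_force: 0.0
```

Run:
```python
from h import *
st=env.observe(); print(st['position'],st['ft_force'],st['time_s'])
for n in('top','scene'):
    im=shot(n)
    for nm,a,b in(('base',.008,.022),('L2',.024,.038)):
      for p in blobs(im,a,b,(.42,.62,-.2,.02),lambda h:(h[...,1]<170)&(h[...,0]>14)): print(n,nm,len(p),rect(p),np.percentile(p[:,2],[5,50,95]).round(3))
plan([RT,S[1]+.02*nrm,S[1]-.009*nrm],140)
```

```text
[0.49216836 0.24422465 0.10075664] [-0.67036048  0.21140885  0.35705204] 10.0833
top base 185 [570.1 -94.1  87.2  21.7 -87.6] [0.009 0.015 0.019]
top base 192 [483.3 -96.3  85.1  22.2 -86.6] [0.01  0.014 0.019]
top L2 249 [521.8 -39.9 109.4  21.9   2.1] [0.026 0.03  0.035]
scene base 123 [ 483.8 -102.9   79.3   24.2  -85.2] [0.014 0.017 0.019]
scene base 152 [569.9 -93.1  90.2  24.  -88.4] [0.014 0.017 0.02 ]
scene L2 215 [523.  -40.3 109.3  24.3   2.1] [0.027 0.032 0.035]
1 x -0.25 0.42 -0.17 0 0 0 140
1 x 0 0 0 0.31 0.15 2.9 140
1 x 0 0 0 0.0 0.0 2.9 140
end [0.5231 0.2529 0.0537]
```

>>> {"op": "jog_arm", "data": {"plan": "-0.25 0.42 -0.17 -0.1 0.15 2.9 140;0 0 0 -0.1 0 3.2 140;0 0 0 0 0 0 140;0 0 0 0 0 0 140"}}

```text
time_s: 10.52
position: [0.5201, 0.2521, 0.0477]
tool_rot: [[0.823, 0.314, 0.474], [0.272, -0.949, 0.157], [0.499, -0.0, -0.867]]
ft_force: [-0.0, -0.3, 0.6]
grip_width: 0.0384
gripper_force: 0.0
```

Run:
```python
from h import *
plan([RT,S[1]-.009*nrm-.002*tx],140)
```

```text
1 x -0.01 0.06 -0.0 0 0 0 140
1 x 0 0 0 0.36 0.02 -0.37 140
end [0.5214 0.2524 0.0527]
```

>>> {"op": "jog_arm", "data": {"plan": "0 0 0 0.36 0 -0.37 140;0 0 0 0 0 0 140;0 0 0 0 0 0 255;0 0 0 0 0 0 255;0 0 0 0 0 0 255;0 0 0 0 0 0 255"}}

```text
time_s: 11.02
position: [0.5211, 0.2524, 0.054]
tool_rot: [[0.822, 0.314, 0.476], [0.272, -0.949, 0.157], [0.501, 0.0, -0.865]]
ft_force: [-2.8, -1.0, 8.5]
grip_width: 0.021
gripper_force: 29.7
```

>>> {"op": "jog_arm", "data": {"plan": "0 0 0 0 0 -2 255;0 0 0 0 0 -3 255;0 0 0 0 0 -3 255;0 0 0 0 0 -3 255;0 0 0 0 0 0 255"}}

```text
time_s: 11.43
position: [0.4681, 0.2351, 0.1525]
tool_rot: [[0.819, 0.314, 0.479], [0.272, -0.949, 0.158], [0.505, 0.001, -0.863]]
ft_force: [0.3, 0.3, -0.1]
grip_width: 0.0208
gripper_force: 29.9
```

Run:
```python
from h import *
t=run2w(0.002,-.044,.0205); plan([down(yaw),t+[0,0,.06],t+[0,0,.012]],255)
```

```text
5 x -0.82 -6.03 3.05 0 0 0 255
10 x 0 0 0 0.45 3.66 0.72 255
2 x 0 0 0 0.0 0.0 2.4 255
end [ 0.5306 -0.1284  0.0325]
```

>>> {"op": "jog_arm", "data": {"plan": "-0.82 -6.03 3.05 0 0 0 255;-0.82 -6.03 3.05 0 0 0 255;-0.82 -6.03 3.05 0 0 0 255;-0.82 -6.03 3.05 0 0 0 255;-0.82 -6.03 3.05 0 0 0 255;0 0 0 0.45 3.66 0.72 255;0 0 0 0.45 3.66 0.72 255;0 0 0 0.45 3.66 0.72 255;0 0 0 0.45 3.66 0.72 255;0 0 0 0.45 3.66 0.72 255"}}

```text
time_s: 12.27
position: [0.4997, 0.0517, 0.1114]
tool_rot: [[0.999, 0.047, -0.007], [0.047, -0.999, -0.001], [-0.007, 0.001, -1.0]]
ft_force: [1.3, 0.1, -0.8]
grip_width: 0.0212
gripper_force: 29.9
```

>>> {"op": "jog_arm", "data": {"plan": "0 0 0 0.45 3.66 0.72 255;0 0 0 0.45 3.66 0.72 255;0 0 0 0.45 3.66 0.72 255;0 0 0 0.45 3.66 0.72 255;0 0 0 0.45 3.66 0.72 255;0 0 0 0 0 2.4 255;0 0 0 0 0 1.5 255;0 0 0 0 0 0 255;0 0 0 0 0 0 255"}}

```text
time_s: 13.02
position: [0.53, -0.1284, 0.0366]
tool_rot: [[0.999, 0.047, -0.008], [0.047, -0.999, -0.001], [-0.008, 0.0, -1.0]]
ft_force: [0.1, -0.3, -1.0]
grip_width: 0.0207
gripper_force: 29.9
```

Run:
```python
from h import *
t=run2w(0.001,-.044,.0225); print(env.observe()['position'],env.observe()['tool_rot'].round(3)); plan([down(yaw),t],255)
```

```text
[ 0.5299769  -0.12839786  0.03661807] [[ 0.999  0.047 -0.008]
 [ 0.047 -0.999 -0.001]
 [-0.008  0.    -1.   ]]
1 x 0.02 0.47 -0.02 0 0 0 255
1 x 0 0 0 -0.04 -0.0 1.41 255
end [ 0.5296 -0.1284  0.0225]
```

>>> {"op": "jog_arm", "data": {"plan": "0 0.47 0 0 0 0.8 255;0 0 0 0 0 0.4 255;0 0 0 0 0 0 255;0 0 0 0 0 0 255"}}

```text
time_s: 13.35
position: [0.5305, -0.1284, 0.0258]
tool_rot: [[0.999, 0.047, 0.002], [0.047, -0.999, -0.002], [0.002, 0.002, -1.0]]
ft_force: [-0.2, -0.6, 0.4]
grip_width: 0.021
gripper_force: 29.9
```

>>> {"op": "jog_arm", "data": {"plan": "0 0 0 0 0 0.15 255;0 0 0 0 0 0 255"}}

```text
time_s: 13.52
position: [0.5304, -0.1285, 0.0239]
tool_rot: [[0.999, 0.047, 0.002], [0.047, -0.999, -0.001], [0.002, 0.001, -1.0]]
ft_force: [1.7, 0.5, 0.1]
grip_width: 0.0211
gripper_force: 29.9
```

>>> {"op": "jog_arm", "data": {"plan": "0 0 0 0 0 0.1 255;0 0 0 0 0 0 255"}}

```text
time_s: 13.68
position: [0.5302, -0.1285, 0.0226]
tool_rot: [[0.999, 0.047, 0.001], [0.047, -0.999, -0.001], [0.001, 0.001, -1.0]]
ft_force: [-0.2, 0.3, -0.5]
grip_width: 0.0208
gripper_force: 29.9
```

>>> {"op": "jog_arm", "data": {"plan": "0 0 0 0 0 0.15 255;0 0 0 0 0 0 255"}}

```text
time_s: 13.85
position: [0.5304, -0.1286, 0.022]
tool_rot: [[0.999, 0.047, 0.002], [0.047, -0.999, -0.002], [0.002, 0.002, -1.0]]
ft_force: [-2.3, 0.9, 9.5]
grip_width: 0.0208
gripper_force: 31.0
```

>>> {"op": "jog_arm", "data": {"plan": "0 0 0 0 0 0.1 255;0 0 0 0 0 0 255"}}

```text
time_s: 14.02
position: [0.5304, -0.1286, 0.0219]
tool_rot: [[0.999, 0.047, 0.003], [0.047, -0.999, -0.002], [0.003, 0.002, -1.0]]
ft_force: [-4.9, 2.1, 19.8]
grip_width: 0.0212
gripper_force: 32.1
```

Contact at 22.0 mm. Release and go for slat 3.

>>> {"op": "jog_arm", "data": {"plan": "0 0 0 0 0 -0.15 255;0 0 0 0 0 0 140;0 0 0 0 0 0 140;0 0 0 0 0 0 140;0 0 0 0 0 -3 140;0 0 0 0 0 -3.5 140;0 0 0 0 0 -3.5 140;0 0 0 0 0 -3.5 140;0 0 0 0 0 0 140"}}

```text
time_s: 14.77
position: [0.5324, -0.1294, 0.1629]
tool_rot: [[0.999, 0.047, 0.012], [0.047, -0.999, -0.006], [0.011, 0.007, -1.0]]
ft_force: [1.1, -1.0, 0.3]
grip_width: 0.0386
gripper_force: 0.0
```

Run:
```python
from h import *
s=S[2]-.0025*tx; h=s+.05*nrm; print(env.observe()['position'])
plan([h+[0,0,.06],RT,h,s-.009*nrm],140)
```

```text
[ 0.53235702 -0.12942773  0.16285176]
12 x 0 0 0 -0.3 -3.57 -0.03 140
5 x 0.91 5.84 -3.02 0 0 0 140
2 x 0 0 0 -1.5 -0.0 2.6 140
2 x 0 0 0 0.0 0.0 2.95 140
end [0.5036 0.3065 0.0525]
```

>>> {"op": "jog_arm", "data": {"plan": "0 0 0 -0.3 -3.57 0 140;0 0 0 -0.3 -3.57 0 140;0 0 0 -0.3 -3.57 0 140;0 0 0 -0.3 -3.57 0 140;0 0 0 -0.3 -3.57 0 140;0 0 0 -0.3 -3.57 0 140;0 0 0 -0.3 -3.57 0 140;0 0 0 -0.3 -3.57 0 140;0 0 0 -0.3 -3.57 0 140;0 0 0 -0.3 -3.57 0 140"}}

```text
time_s: 15.6
position: [0.4827, 0.2285, 0.1557]
tool_rot: [[0.999, 0.047, 0.001], [0.047, -0.999, -0.001], [0.001, 0.001, -1.0]]
ft_force: [0.7, -0.3, -0.5]
grip_width: 0.0383
gripper_force: 0.0
```

>>> {"op": "jog_arm", "data": {"plan": "0 0 0 -0.3 -3.57 0 140;0 0 0 -0.3 -3.57 0 140;0.9 5.84 -3.02 0 0 0 140;0.9 5.84 -3.02 0 0 0 140;0.9 5.84 -3.02 0 0 0 140;0.9 5.84 -3.02 0 0 0 140;0.9 5.84 -3.02 0 0 0 140;0 0 0 -1.5 0 2.6 140;0 0 0 -1.5 0 2.6 140;0 0 0 0 0 0 140"}}

```text
time_s: 16.43
position: [0.4708, 0.2971, 0.0911]
tool_rot: [[0.832, 0.313, 0.458], [0.271, -0.95, 0.158], [0.485, -0.007, -0.875]]
ft_force: [-1.6, -0.0, -1.2]
grip_width: 0.0386
gripper_force: 0.0
```

Run:
```python
from h import *
print(env.observe()['position'])
for n in('top','scene'):
    im=shot(n)
    for p in blobs(im,.024,.038,(.42,.62,-.2,.02),lambda h:(h[...,1]<170)&(h[...,0]>14)): print(n,len(p),rect(p),np.percentile(p[:,2],[5,50,95]).round(3))
print(run2w(0,.044,0),run2w(0,-.044,0))
plan([RT,S[2]-.0025*tx-.009*nrm],140)
```

```text
[0.47080434 0.29706221 0.09108741]
top 238 [ 530.  -128.3  108.9   21.9    2. ] [0.025 0.029 0.035]
top 248 [521.7 -40.  108.9  22.    2.1] [0.026 0.03  0.034]
scene 201 [ 530.3 -128.8  110.8   25.7    3.5] [0.028 0.032 0.036]
scene 212 [ 5.218e+02 -4.140e+01  1.103e+02  2.640e+01  3.000e-01] [0.027 0.032 0.035]
[ 0.52442732 -0.04054885  0.        ] [ 0.52857268 -0.12845115  0.        ]
1 x -0.34 0.59 -0.24 0 0 0 140
2 x 0 0 0 0.27 0.07 2.66 140
end [0.5036 0.3065 0.0525]
```

>>> {"op": "jog_arm", "data": {"plan": "-0.34 0.59 -0.24 0 0 0 140;0 0 0 0.27 0.07 2.66 140;0 0 0 0.27 0.07 2.66 140;0 0 0 0 0 0 140;0 0 0 0 0 0 140"}}

```text
time_s: 16.95
position: [0.5042, 0.3068, 0.0535]
tool_rot: [[0.821, 0.314, 0.477], [0.271, -0.949, 0.158], [0.502, -0.0, -0.865]]
ft_force: [-0.3, -0.6, 0.2]
grip_width: 0.0387
gripper_force: 0.0
```

Run:
```python
from h import *
plan([RT,S[2]-.0025*tx-.009*nrm],140)
```

```text
1 x -0.0 -0.13 -0.01 0 0 0 140
1 x 0 0 0 -0.11 0.01 0.05 140
end [0.5036 0.3065 0.0525]
```

>>> {"op": "jog_arm", "data": {"plan": "0 0 0 -0.1 0 0 140;0 0 0 0 0 0 255;0 0 0 0 0 0 255;0 0 0 0 0 0 255;0 0 0 0 0 0 255"}}

```text
time_s: 17.37
position: [0.5025, 0.3065, 0.0539]
tool_rot: [[0.82, 0.314, 0.478], [0.272, -0.949, 0.158], [0.503, -0.0, -0.864]]
ft_force: [-4.0, -2.7, 6.8]
grip_width: 0.0211
gripper_force: 29.9
```

>>> {"op": "jog_arm", "data": {"plan": "0 0 0 0 0 -2 255;0 0 0 0 0 -3 255;0 0 0 0 0 -3 255;0 0 0 0 0 -3 255;0 0 0 0 0 0 255"}}

```text
time_s: 17.78
position: [0.4494, 0.2892, 0.1527]
tool_rot: [[0.818, 0.315, 0.482], [0.271, -0.949, 0.16], [0.508, -0.0, -0.861]]
ft_force: [0.5, 0.3, 0.3]
grip_width: 0.0206
gripper_force: 30.1
```

Run:
```python
from h import *
t=run2w(.044,0,.037); plan([down(18.3),down(92.7),t+[0,0,.06],t+[0,0,.012]],255)
```

```text
5 x -0.01 -6.11 0.01 0 0 0 255
11 x 0.0 0.0 -6.76 0 0 0 255
11 x 0 0 0 -3.43 0.94 0.51 255
2 x 0 0 0 0.0 0.0 2.4 255
end [ 0.5705 -0.0824  0.049 ]
```

>>> {"op": "jog_arm", "data": {"plan": "0 -6.11 0 0 0 0 255;0 -6.11 0 0 0 0 255;0 -6.11 0 0 0 0 255;0 -6.11 0 0 0 0 255;0 -6.11 0 0 0 0 255;0 0 -6.76 0 0 0 255;0 0 -6.76 0 0 0 255;0 0 -6.76 0 0 0 255;0 0 -6.76 0 0 0 255;0 0 -6.76 0 0 0 255"}}

```text
time_s: 18.62
position: [0.4503, 0.289, 0.1474]
tool_rot: [[0.61, 0.793, -0.007], [0.793, -0.61, -0.002], [-0.006, -0.004, -1.0]]
ft_force: [0.4, -0.6, 0.8]
grip_width: 0.0208
gripper_force: 30.1
```

>>> {"op": "jog_arm", "data": {"plan": "0 0 -6.76 0 0 0 255;0 0 -6.76 0 0 0 255;0 0 -6.76 0 0 0 255;0 0 -6.76 0 0 0 255;0 0 -6.76 0 0 0 255;0 0 -6.76 0 0 0 255;0 0 0 -3.43 0.94 0.5 255;0 0 0 -3.43 0.94 0.5 255;0 0 0 -3.43 0.94 0.5 255;0 0 0 -3.43 0.94 0.5 255"}}

```text
time_s: 19.45
position: [0.4943, 0.1523, 0.1273]
tool_rot: [[-0.047, 0.999, -0.007], [0.999, 0.047, -0.002], [-0.002, -0.007, -1.0]]
ft_force: [-0.1, 1.0, -0.4]
grip_width: 0.0213
gripper_force: 30.1
```

>>> {"op": "jog_arm", "data": {"plan": "0 0 0 -3.43 0.94 0.5 255;0 0 0 -3.43 0.94 0.5 255;0 0 0 -3.43 0.94 0.5 255;0 0 0 -3.43 0.94 0.5 255;0 0 0 -3.43 0.94 0.5 255;0 0 0 -3.43 0.94 0.5 255;0 0 0 -3.43 0.94 0.5 255;0 0 0 0 0 2.4 255;0 0 0 0 0 0 255;0 0 0 0 0 0 255"}}

```text
time_s: 20.28
position: [0.5697, -0.0828, 0.0677]
tool_rot: [[-0.046, 0.999, -0.01], [0.999, 0.046, -0.001], [-0.001, -0.01, -1.0]]
ft_force: [0.0, 0.1, 0.5]
grip_width: 0.0209
gripper_force: 30.1
```

Run:
```python
from h import *
t=run2w(.044,0,.039); print(env.observe()['tool_rot'].round(3));plan([down(92.7),t],255); held()
```

```text
[[-0.046  0.999 -0.01 ]
 [ 0.999  0.046 -0.001]
 [-0.001 -0.01  -1.   ]]
1 x -0.58 0.03 -0.05 0 0 0 255
1 x 0 0 0 0.03 0.07 2.87 255
end [ 0.5705 -0.0824  0.039 ]
scene 31 tool x [-56.2 -21.1] y [ 6.2 12.4] z [-11.3  -9.   -5.    3.1   4.3]
scene 149 tool x [-0.9 55.6] y [-12.6  11.9] z [-12.3 -11.5  -8.7   1.2   5. ]
```

>>> {"op": "jog_arm", "data": {"plan": "-0.58 0 0 0 0.05 2 255;0 0 0 0 0 0.8 255;0 0 0 0 0 0 255;0 0 0 0 0 0 255"}}

```text
time_s: 20.72
position: [0.571, -0.0827, 0.0408]
tool_rot: [[-0.047, 0.999, 0.002], [0.999, 0.047, -0.002], [-0.002, 0.002, -1.0]]
ft_force: [-0.2, 0.2, -0.5]
grip_width: 0.0206
gripper_force: 30.1
```

>>> {"op": "jog_arm", "data": {"plan": "0 0 0 0 0 0.15 255;0 0 0 0 0 0 255"}}

```text
time_s: 20.88
position: [0.5713, -0.0832, 0.0395]
tool_rot: [[-0.047, 0.999, 0.004], [0.999, 0.047, -0.002], [-0.002, 0.004, -1.0]]
ft_force: [-0.3, -0.6, 0.1]
grip_width: 0.0209
gripper_force: 30.1
```

>>> {"op": "jog_arm", "data": {"plan": "0 0 0 0 0 0.1 255;0 0 0 0 0 0 255"}}

```text
time_s: 21.05
position: [0.5711, -0.0833, 0.0381]
tool_rot: [[-0.046, 0.999, 0.003], [0.999, 0.046, -0.002], [-0.002, 0.003, -1.0]]
ft_force: [-0.7, -0.1, -0.1]
grip_width: 0.021
gripper_force: 30.1
```

>>> {"op": "jog_arm", "data": {"plan": "0 0 0 0 0 0.12 255;0 0 0 0 0 0 255"}}

```text
time_s: 21.22
position: [0.5712, -0.0834, 0.0373]
tool_rot: [[-0.047, 0.999, 0.003], [0.999, 0.047, -0.002], [-0.002, 0.003, -1.0]]
ft_force: [-0.7, 1.0, 4.3]
grip_width: 0.0209
gripper_force: 30.7
```

>>> {"op": "jog_arm", "data": {"plan": "0 0 0 0 0 0.1 255;0 0 0 0 0 0 255"}}

```text
time_s: 21.38
position: [0.5712, -0.0834, 0.0372]
tool_rot: [[-0.047, 0.999, 0.004], [0.999, 0.047, -0.002], [-0.003, 0.004, -1.0]]
ft_force: [-4.1, 2.0, 14.3]
grip_width: 0.0211
gripper_force: 31.6
```

>>> {"op": "jog_arm", "data": {"plan": "0 0 0 0 0 -0.12 255;0 0 0 0 0 0 140;0 0 0 0 0 0 140;0 0 0 0 0 0 140;0 0 0 0 0 -3 140;0 0 0 0 0 -3.5 140;0 0 0 0 0 -3.5 140;0 0 0 0 0 -2 140;0 0 0 0 0 0 140"}}

```text
time_s: 22.13
position: [0.5724, -0.0836, 0.1614]
tool_rot: [[-0.047, 0.999, 0.01], [0.999, 0.047, -0.005], [-0.005, 0.01, -1.0]]
ft_force: [0.1, -0.2, -0.5]
grip_width: 0.0384
gripper_force: 0.0
```

Run:
```python
from h import *
s=S[3]-.0025*tx; h=s+.05*nrm; print(env.observe()['position'])
plan([h+[0,0,.06],down(18.3),RT,h],140)
```

```text
[ 0.572368   -0.08361504  0.16135274]
12 x 0 0 0 3.61 -0.77 -0.04 140
11 x 0.06 -0.01 6.76 0 0 0 140
5 x -0.0 6.0 -0.0 0 0 0 140
2 x 0 0 0 -1.5 -0.0 2.6 140
end [0.46   0.3445 0.1036]
```

>>> {"op": "jog_arm", "data": {"plan": "0 0 0 3.61 -0.77 0 140;0 0 0 3.61 -0.77 0 140;0 0 0 3.61 -0.77 0 140;0 0 0 3.61 -0.77 0 140;0 0 0 3.61 -0.77 0 140;0 0 0 3.61 -0.77 0 140;0 0 0 3.61 -0.77 0 140;0 0 0 3.61 -0.77 0 140;0 0 0 3.61 -0.77 0 140;0 0 0 3.61 -0.77 0 140"}}

```text
time_s: 22.97
position: [0.4759, 0.2755, 0.1549]
tool_rot: [[-0.046, 0.999, 0.001], [0.999, 0.046, -0.002], [-0.002, 0.001, -1.0]]
ft_force: [1.6, -0.7, -0.2]
grip_width: 0.0384
gripper_force: 0.0
```

>>> {"op": "jog_arm", "data": {"plan": "0 0 0 3.61 -0.77 0 140;0 0 0 3.61 -0.77 0 140;0.06 0 6.76 0 0 0 140;0.06 0 6.76 0 0 0 140;0.06 0 6.76 0 0 0 140;0.06 0 6.76 0 0 0 140;0.06 0 6.76 0 0 0 140;0.06 0 6.76 0 0 0 140;0.06 0 6.76 0 0 0 140;0.06 0 6.76 0 0 0 140"}}

```text
time_s: 23.8
position: [0.4579, 0.3452, 0.1546]
tool_rot: [[0.785, 0.619, -0.006], [0.619, -0.785, 0.001], [-0.005, -0.005, -1.0]]
ft_force: [-0.3, 1.0, -0.2]
grip_width: 0.0385
gripper_force: 0.0
```

>>> {"op": "jog_arm", "data": {"plan": "0.06 0 6.76 0 0 0 140;0.06 0 6.76 0 0 0 140;0.06 0 6.76 0 0 0 140;0 6 0 0 0 0 140;0 6 0 0 0 0 140;0 6 0 0 0 0 140;0 6 0 0 0 0 140;0 6 0 0 0 0 140;0 0 0 0 0 0 140;0 0 0 0 0 0 140"}}

```text
time_s: 24.63
position: [0.4573, 0.3451, 0.1548]
tool_rot: [[0.827, 0.314, 0.466], [0.271, -0.949, 0.159], [0.492, -0.005, -0.87]]
ft_force: [0.8, 0.4, -0.3]
grip_width: 0.0385
gripper_force: 0.0
```

Run:
```python
from h import *
print(env.observe()['position'])
for n in('top','scene'):
    im=shot(n)
    for p in blobs(im,.039,.054,(.42,.62,-.2,.02),lambda h:(h[...,1]<170)&(h[...,0]>14)): print(n,len(p),rect(p),np.percentile(p[:,2],[5,50,95]).round(3))
    for p in blobs(im,.03,.13,(.4,.65,.1,.5),wood): print('rack',len(p),rect(p))
print(run2w(.044,0,0),run2w(-.044,0,0))
s=S[3]-.0025*tx
plan([RT,s+.05*nrm,s-.009*nrm],140)
```

```text
[0.45732532 0.34506316 0.15482022]
top 253 [570.5 -83.2 108.5  23.5 -87.1] [0.04  0.045 0.049]
rack 168 [501.9 358.5  67.4  22.6  18.9]
scene 217 [570.4 -83.8 109.8  24.7 -87.3] [0.043 0.047 0.049]
rack 74 [502.  358.4  58.   20.4  15.7]
[ 0.57045115 -0.08242732  0.        ] [ 0.48254885 -0.08657268  0.        ]
1 x -0.28 0.36 -0.19 0 0 0 140
2 x 0 0 0 -1.28 0.07 2.28 140
2 x 0 0 0 -0.0 0.0 2.95 140
end [0.488  0.3537 0.0525]
```

>>> {"op": "jog_arm", "data": {"plan": "-0.28 0.36 -0.19 0 0 0 140;0 0 0 -1.28 0.07 2.28 140;0 0 0 -1.28 0.07 2.28 140;0 0 0 0 0 2.95 140;0 0 0 0 0 2.8 140;0 0 0 0 0 0 140;0 0 0 0 0 0 140"}}

```text
time_s: 25.32
position: [0.4871, 0.3532, 0.0528]
tool_rot: [[0.823, 0.314, 0.474], [0.272, -0.949, 0.156], [0.499, 0.001, -0.866]]
ft_force: [0.2, -0.5, 1.2]
grip_width: 0.0383
gripper_force: 0.0
```

Run:
```python
from h import *
plan([RT,S[3]-.0025*tx-.009*nrm],140)
```

```text
1 x 0.03 0.04 0.01 0 0 0 140
1 x 0 0 0 0.08 -0.03 0.08 140
end [0.488  0.3537 0.0525]
```

>>> {"op": "jog_arm", "data": {"plan": "0 0 0 0 0 0 255;0 0 0 0 0 0 255;0 0 0 0 0 0 255;0 0 0 0 0 0 255;0 0 0 0 0 -2 255;0 0 0 0 0 -3 255;0 0 0 0 0 -3 255;0 0 0 0 0 -3 255;0 0 0 0 0 0 255"}}

```text
time_s: 26.07
position: [0.4335, 0.3363, 0.154]
tool_rot: [[0.818, 0.315, 0.481], [0.271, -0.949, 0.161], [0.508, -0.001, -0.862]]
ft_force: [0.7, 0.5, -0.4]
grip_width: 0.0209
gripper_force: 30.6
```

Run:
```python
from h import *
t=run2w(-.044,0,.037); plan([down(18.3),down(92.7),t+[0,0,.06],t+[0,0,.03]],255)
```

```text
5 x -0.02 -6.1 0.01 0 0 0 255
11 x 0.0 0.0 -6.76 0 0 0 255
12 x 0 0 0 -3.54 0.24 0.47 255
1 x 0 0 0 0.0 0.0 3.0 255
end [ 0.4825 -0.0866  0.067 ]
```

>>> {"op": "jog_arm", "data": {"plan": "0 -6.1 0 0 0 0 255;0 -6.1 0 0 0 0 255;0 -6.1 0 0 0 0 255;0 -6.1 0 0 0 0 255;0 -6.1 0 0 0 0 255;0 0 -6.76 0 0 0 255;0 0 -6.76 0 0 0 255;0 0 -6.76 0 0 0 255;0 0 -6.76 0 0 0 255;0 0 -6.76 0 0 0 255"}}

```text
time_s: 26.9
position: [0.4344, 0.336, 0.1487]
tool_rot: [[0.609, 0.793, -0.007], [0.793, -0.609, -0.002], [-0.006, -0.004, -1.0]]
ft_force: [0.7, 1.1, -0.4]
grip_width: 0.0212
gripper_force: 30.6
```

>>> {"op": "jog_arm", "data": {"plan": "0 0 -6.76 0 0 0 255;0 0 -6.76 0 0 0 255;0 0 -6.76 0 0 0 255;0 0 -6.76 0 0 0 255;0 0 -6.76 0 0 0 255;0 0 -6.76 0 0 0 255;0 0 0 -3.54 0.24 0.47 255;0 0 0 -3.54 0.24 0.47 255;0 0 0 -3.54 0.24 0.47 255;0 0 0 -3.54 0.24 0.47 255"}}

```text
time_s: 27.73
position: [0.4503, 0.1936, 0.1301]
tool_rot: [[-0.048, 0.999, -0.006], [0.999, 0.048, -0.002], [-0.002, -0.006, -1.0]]
ft_force: [1.1, -0.6, -0.5]
grip_width: 0.0211
gripper_force: 30.6
```

>>> {"op": "jog_arm", "data": {"plan": "0 0 0 -3.54 0.24 0.47 255;0 0 0 -3.54 0.24 0.47 255;0 0 0 -3.54 0.24 0.47 255;0 0 0 -3.54 0.24 0.47 255;0 0 0 -3.54 0.24 0.47 255;0 0 0 -3.54 0.24 0.47 255;0 0 0 -3.54 0.24 0.47 255;0 0 0 -3.54 0.24 0.47 255;0 0 0 0 0 2.5 255;0 0 0 0 0 0 255"}}

```text
time_s: 28.57
position: [0.481, -0.0882, 0.0652]
tool_rot: [[-0.044, 0.999, -0.011], [0.999, 0.044, -0.0], [0.0, -0.011, -1.0]]
ft_force: [-0.2, 0.8, -0.8]
grip_width: 0.0211
gripper_force: 30.6
```

Run:
```python
from h import *
t=run2w(-.044,0,.039); print(env.observe()['tool_rot'].round(3),env.observe()['position']);plan([down(92.7),t],255); held()
```

```text
[[-0.044  0.999 -0.011]
 [ 0.999  0.044 -0.   ]
 [ 0.    -0.011 -1.   ]] [ 0.4810356  -0.08822551  0.06521052]
1 x -0.64 -0.02 -0.2 0 0 0 255
1 x 0 0 0 0.16 0.16 2.62 255
end [ 0.4825 -0.0866  0.039 ]
scene 43 tool x [-55.6 -13.6] y [ 0.8 18.1] z [-14.3 -10.5  -5.6   2.6   3.9]
scene 130 tool x [ 1.7 54.9] y [-12.7  11.7] z [-11.2 -10.1  -7.1   1.6   5.7]
```

>>> {"op": "jog_arm", "data": {"plan": "-0.64 0 -0.2 0.16 0.1 2 255;0 0 0 0 0 0.6 255;0 0 0 0 0 0 255;0 0 0 0 0 0 255"}}

```text
time_s: 29.0
position: [0.4835, -0.085, 0.0428]
tool_rot: [[-0.051, 0.999, 0.005], [0.999, 0.051, -0.002], [-0.002, 0.005, -1.0]]
ft_force: [0.2, -0.4, 0.6]
grip_width: 0.0208
gripper_force: 30.6
```

>>> {"op": "jog_arm", "data": {"plan": "0 0 0 0 0 0.12 255;0 0 0 0 0 0 255"}}

```text
time_s: 29.17
position: [0.4837, -0.0855, 0.0415]
tool_rot: [[-0.051, 0.999, 0.005], [0.999, 0.051, -0.002], [-0.002, 0.005, -1.0]]
ft_force: [-0.3, -0.1, 0.2]
grip_width: 0.021
gripper_force: 30.6
```

>>> {"op": "jog_arm", "data": {"plan": "0 0 0 0 0 0.1 255;0 0 0 0 0 0 255"}}

```text
time_s: 29.33
position: [0.4834, -0.0856, 0.04]
tool_rot: [[-0.05, 0.999, 0.005], [0.999, 0.05, -0.002], [-0.002, 0.005, -1.0]]
ft_force: [-0.2, -0.3, -0.7]
grip_width: 0.0212
gripper_force: 30.6
```

>>> {"op": "jog_arm", "data": {"plan": "0 0 0 -0.05 -0.05 0.2 255;0 0 0 0 0 0 255"}}

```text
time_s: 29.5
position: [0.4832, -0.0861, 0.0385]
tool_rot: [[-0.05, 0.999, 0.006], [0.999, 0.05, -0.002], [-0.002, 0.006, -1.0]]
ft_force: [0.3, 2.8, 7.5]
grip_width: 0.021
gripper_force: 31.4
```

>>> {"op": "jog_arm", "data": {"plan": "0 0 0 0 0 0.1 255;0 0 0 0 0 0 255"}}

```text
time_s: 29.67
position: [0.4833, -0.0861, 0.0384]
tool_rot: [[-0.05, 0.999, 0.006], [0.999, 0.05, -0.002], [-0.002, 0.006, -1.0]]
ft_force: [-3.6, 3.0, 20.0]
grip_width: 0.0209
gripper_force: 32.7
```

>>> {"op": "jog_arm", "data": {"plan": "0 0 0 0 0 -0.15 255;0 0 0 0 0 0 140;0 0 0 0 0 0 140;0 0 0 0 0 0 140;0 0 0 0 0 -3 140;0 0 0 0 0 -3.5 140;0 0 0 0 0 -3.5 140;0 0 0 0 0 -2 140;0 0 0 0 0 0 140"}}

```text
time_s: 30.42
position: [0.4839, -0.0866, 0.1622]
tool_rot: [[-0.051, 0.999, 0.012], [0.999, 0.051, -0.005], [-0.005, 0.011, -1.0]]
ft_force: [0.1, 0.6, 0.4]
grip_width: 0.0385
gripper_force: 0.0
```

Run:
```python
from h import *
print(env.observe()['position'])
b=np.array([.463,-.3208,.052])
plan([b+[0,0,.1],down(93.7),b],140)
```

```text
[ 0.48392303 -0.08656021  0.16220704]
7 x 0 0 0 -3.33 -0.47 0.16 140
1 x 0.64 0.31 -0.8 0 0 0 140
3 x 0 0 0 0.0 0.0 3.33 140
end [ 0.463  -0.3208  0.052 ]
```

>>> {"op": "jog_arm", "data": {"plan": "0 0 0 -3.33 -0.47 0 140;0 0 0 -3.33 -0.47 0 140;0 0 0 -3.33 -0.47 0 140;0 0 0 -3.33 -0.47 0 140;0 0 0 -3.33 -0.47 0 140;0 0 0 -3.33 -0.47 0 140;0 0 0 -3.33 -0.47 0 140;0.64 0.31 -0.8 0 0 0 140;0 0 0 0 0 0 140;0 0 0 0 0 0 140"}}

```text
time_s: 31.25
position: [0.461, -0.3197, 0.1575]
tool_rot: [[-0.064, 0.998, -0.008], [0.998, 0.064, 0.005], [0.005, -0.008, -1.0]]
ft_force: [-0.1, -0.5, 0.4]
grip_width: 0.039
gripper_force: 0.0
```

Run:
```python
from h import *
print(env.observe()['position'])
for n in('top','scene'):
    im=shot(n)
    for p in blobs(im,.039,.054,(.42,.62,-.2,.02),lambda h:(h[...,1]<170)&(h[...,0]>14)): print(n,'L3',len(p),rect(p),np.percentile(p[:,2],[5,50,95]).round(3))
    for p in blobs(im,.055,.082,(.35,.6,-.4,-.22)): print(n,'bar',len(p),rect(p),np.percentile(p[:,2],[5,50,95]).round(3))
save(im,'s4.png',(180,110,340,230),5)
b=np.array([.463,-.3208,.052])
plan([down(93.7),b+[0,0,.035],b],140)
```

```text
[ 0.46098587 -0.31971266  0.1575476 ]
top L3 253 [570.  -83.2 107.6  23.  -87.9] [0.04  0.044 0.049]
top L3 250 [482.5 -84.9 108.2  22.2 -87.1] [0.04  0.045 0.049]
scene L3 181 [481.5 -87.5 112.6  26.6 -87.5] [0.043 0.047 0.05 ]
scene L3 217 [570.1 -84.2 110.9  24.9 -86.4] [0.044 0.047 0.05 ]
scene bar 75 [ 463.2 -321.5   64.3   14.   -83.7] [0.056 0.07  0.073]
1 x -0.41 -0.26 0.04 0 0 0 140
2 x 0 0 0 -0.09 0.08 3.56 140
1 x 0 0 0 0.0 0.0 3.5 140
end [ 0.463  -0.3208  0.052 ]
```

View pics/s4.png

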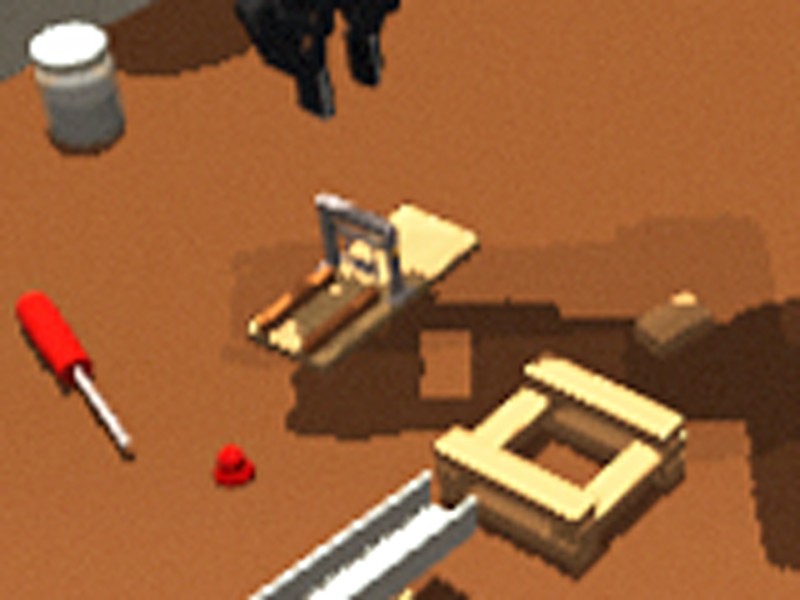

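>>> {"op": "jog_arm", "data": {"plan": "-0.41 -0.26 0 -0.09 0.08 3.5 140;0 0 0 -0.09 0.08 3.5 140;0 0 0 0 0 2 140;0 0 0 0 0 0 140;0 0 0 0 0 0 140"}}

```text
time_s: 31.77
position: [0.4628, -0.3211, 0.0686]
tool_rot: [[-0.065, 0.998, -0.0], [0.998, 0.065, 0.0], [0.0, -0.0, -1.0]]
ft_force: [-0.2, -0.1, 1.1]
grip_width: 0.0383
gripper_force: 0.0
```

Run:
```python
from h import *
b=np.array([.463,-.3208,.052])
print(env.observe()['ft_force']); plan([down(93.7),b],140)
```

```text
[-0.20855425 -0.10620568  1.07787974]
1 x -0.02 -0.01 0.05 0 0 0 140
1 x 0 0 0 0.03 0.02 1.66 140
end [ 0.463  -0.3208  0.052 ]
```

>>> {"op": "jog_arm", "data": {"plan": "0 0 0 0 0 1.66 140;0 0 0 0 0 0 140;0 0 0 0 0 0 140"}}

```text
time_s: 32.02
position: [0.4631, -0.322, 0.0533]
tool_rot: [[-0.065, 0.998, 0.001], [0.998, 0.065, -0.002], [-0.002, 0.001, -1.0]]
ft_force: [0.0, -0.5, 0.2]
grip_width: 0.0386
gripper_force: 0.0
```

>>> {"op": "jog_arm", "data": {"plan": "0 0 0 0 0 0 255;0 0 0 0 0 0 255;0 0 0 0 0 0 255;0 0 0 0 0 0 255;0 0 0 0 0 0 255", "grip_force": 60}}

```text
time_s: 32.43
position: [0.4632, -0.3224, 0.0534]
tool_rot: [[-0.064, 0.998, 0.002], [0.998, 0.064, -0.003], [-0.003, 0.002, -1.0]]
ft_force: [-0.0, 1.7, 5.2]
grip_width: 0.0085
gripper_force: 59.3
```

>>> {"op": "jog_arm", "data": {"plan": "0 0 0 0 0 -1 255;0 0 0 0 0 -2 255;0 0 0 0 0 -3 255;0 0 0 0 0 -3 255;0 0 0 0 0 -2 255;0 0 0 0 0 0 255;0 0 0 0 0 0 255"}}

```text
time_s: 33.02
position: [0.4627, -0.3219, 0.163]
tool_rot: [[-0.064, 0.998, 0.002], [0.998, 0.064, -0.002], [-0.002, 0.002, -1.0]]
ft_force: [-0.9, 0.0, -1.8]
grip_width: 0.0084
gripper_force: 58.9
```

```bash
cat >> h.py <<'E'
def fr():
    st=env.observe(); t=st['position']; print(t,st['ft_force'],st['wrist_torque'],st['tool_rot'].round(3).tolist(),st['grip_width'])
    for n in('scene','top'):
        im=shot(n)
        for p in blobs(im,t[2]-.065,t[2]-.02,(t[0]-.13,t[0]+.13,t[1]-.07,t[1]+.07),lambda h:(h[...,0]>14)&(h[...,1]<170)&(h[...,2]>70)):
            if len(p)<40: continue
            A=np.c_[p[:,:2]-p[:,:2].mean(0),np.ones(len(p))]; k=np.linalg.lstsq(A,p[:,2]-t[2],rcond=None)[0]
            print(n,len(p),rect(p)-np.r_[t[:2]*1000,0,0,0],'slope',k.round(3),np.percentile(p[:,0]-t[0],[0,100]).round(4))
    return im
E
python3 - <<'E'
from h import *
fr()
t=run2w(.005,0,.1); plan([t+[0,0,.07],down(yaw+90),t],255)
E
```

```text
[ 0.46268435 -0.32194278  0.16299631] [-0.93821496  0.04511747 -1.79484997] [0.00457698 0.02164906 0.01676871] [[-0.064, 0.998, 0.002], [0.998, 0.064, -0.002], [-0.002, 0.002, -1.0]] 0.00842752152412797
scene 189 [-64.58434945  11.24277704  97.2         57.2         48.        ] slope [ 0.006 -0.027 -0.042] [-0.0882 -0.0113]
scene 271 [ 24.71565055   4.64277704 124.3         73.7          2.4       ] slope [-0.023 -0.021 -0.042] [-0.0365  0.0859]
top 144 [59.31565055  2.44277704 49.5        32.5         5.8       ] slope [ 0.022 -0.027 -0.046] [0.033 0.083]
top 107 [46.51565055 34.64277704 67.5        12.          3.9       ] slope [ 0.053 -0.264 -0.045] [0.0125 0.08  ]
7 x 0 0 0 3.32 1.21 -0.13 255
1 x -0.07 -0.06 0.99 0 0 0 255
2 x 0 0 0 0.0 0.0 3.5 255
end [ 0.5315 -0.0843  0.1   ]
```

>>> {"op": "jog_arm", "data": {"plan": "0 0 0 3.3 1.21 0 255;0 0 0 3.3 1.21 0 255;0 0 0 3.3 1.21 0 255;0 0 0 3.3 1.21 0 255;0 0 0 3.3 1.21 0 255;0 0 0 3.3 1.21 0 255;0 0 0 3.3 1.21 0 255;0 0 1 0 0 0 255;0 0 0 0 0 2.5 255;0 0 0 0 0 0 255"}}

```text
time_s: 33.95
position: [0.5303, -0.0847, 0.1325]
tool_rot: [[-0.048, 0.999, -0.007], [0.999, 0.048, 0.002], [0.002, -0.007, -1.0]]
ft_force: [-1.9, -0.2, -4.5]
grip_width: 0.0083
gripper_force: 58.9
```

>>> {"op": "jog_arm", "data": {"plan": "0 0 0 0 0 1.5 255;0 0 0 0 0 0 255;0 0 0 0 0 0 255"}}

```text
time_s: 34.2
position: [0.5318, -0.0863, 0.1213]
tool_rot: [[-0.046, 0.999, -0.002], [0.999, 0.046, 0.0], [0.0, -0.002, -1.0]]
ft_force: [-0.8, 1.0, -2.0]
grip_width: 0.0088
gripper_force: 59.0
```

Run:
```python
from h import *
im=fr(); im=shot('scene'); save(im,'s5.png',(200,130,360,250),5)
plan([down(yaw+90),run2w(.005,-.001,.101)],255); print(run2w(.1,0,0))
```

```text
[ 0.53176654 -0.08626342  0.12134009] [-0.82400391  0.97494802 -2.03407537] [ 0.04575282  0.01785589 -0.02298877] [[-0.046, 0.999, -0.002], [0.999, 0.046, 0.0], [0.0, -0.002, -1.0]] 0.008770742620816552
scene 236 [-48.36653847  -1.03657646  79.2         71.1          3.3       ] slope [-0.004 -0.026 -0.042] [-0.0883 -0.0106]
scene 361 [ 26.13346153   7.66342354 123.3         64.5         11.1       ] slope [-0.031 -0.014 -0.042] [-0.0314  0.085 ]
scene 60 [111.93346153  -8.53657646  36.          11.1          2.4       ] slope [ 0.078 -1.513 -0.052] [0.0941 0.13  ]
scene 52 [110.83346153  24.46342354  38.2          4.9          1.9       ] slope [-0.1    0.855 -0.05 ] [0.0918 0.1299]
1 x 0.07 0.07 -0.04 0 0 0 255
1 x 0 0 0 0.12 -0.1 2.15 255
end [ 0.5315 -0.0853  0.101 ]
[ 0.62638899 -0.07978935  0.        ]
```

View pics/s5.png

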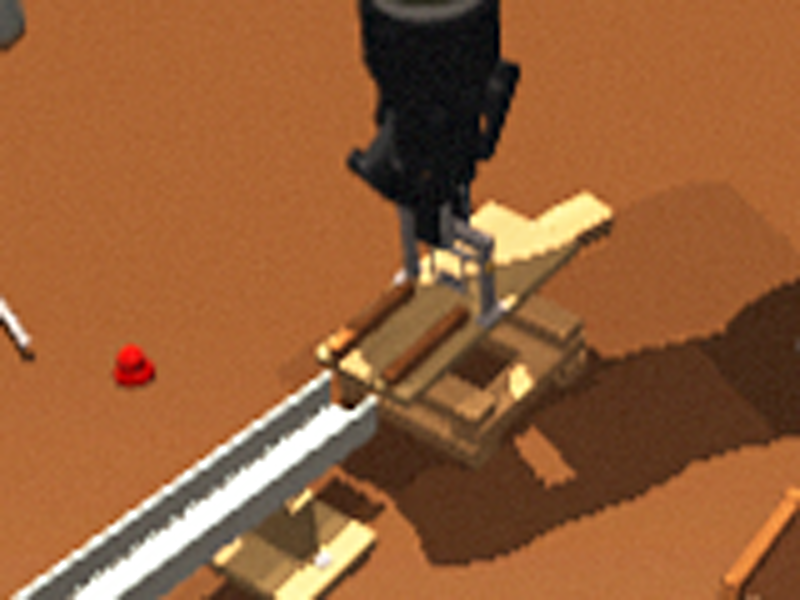

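>>> {"op": "jog_arm", "data": {"plan": "0.07 0.07 0 0.15 -0.2 1 255;0 0 0 0 0 0.8 255;0 0 0 0 0 0 255;0 0 0 0 0 0 255"}}

```text
time_s: 34.68
position: [0.5302, -0.0847, 0.1038]
tool_rot: [[-0.047, 0.999, -0.001], [0.999, 0.047, 0.0], [0.001, -0.001, -1.0]]
ft_force: [-0.1, -0.2, -2.2]
grip_width: 0.0087
gripper_force: 58.9
```

>>> {"op": "jog_arm", "data": {"plan": "0 0 0 0 0 0.2 255;0 0 0 0 0 0 255"}}

```text
time_s: 34.85
position: [0.5304, -0.0846, 0.1019]
tool_rot: [[-0.047, 0.999, -0.001], [0.999, 0.047, 0.0], [0.0, -0.001, -1.0]]
ft_force: [0.1, -0.9, -1.7]
grip_width: 0.0083
gripper_force: 58.9
```

>>> {"op": "jog_arm", "data": {"plan": "0 0 0 0 0 0.15 255;0 0 0 0 0 0 255"}}

```text
time_s: 35.02
position: [0.5303, -0.0846, 0.1003]
tool_rot: [[-0.047, 0.999, -0.001], [0.999, 0.047, 0.0], [0.0, -0.001, -1.0]]
ft_force: [-0.1, 0.7, -2.6]
grip_width: 0.0084
gripper_force: 58.9
```

>>> {"op": "jog_arm", "data": {"plan": "0 0 0 0 0 0.1 255;0 0 0 0 0 0 255"}}

```text
time_s: 35.18
position: [0.5302, -0.0846, 0.0992]
tool_rot: [[-0.047, 0.999, -0.001], [0.999, 0.047, 0.0], [0.0, -0.001, -1.0]]
ft_force: [0.3, -0.1, -1.9]
grip_width: 0.0082
gripper_force: 58.9
```

>>> {"op": "jog_arm", "data": {"plan": "0 0 0 0 0 0.1 255;0 0 0 0 0 0 255"}}

```text
time_s: 35.35
position: [0.5302, -0.0845, 0.0985]
tool_rot: [[-0.047, 0.999, -0.001], [0.999, 0.047, 0.0], [0.0, -0.001, -1.0]]
ft_force: [-1.0, 0.4, 0.4]
grip_width: 0.0084
gripper_force: 59.2
```

Run:
```python
from h import *
fr()
```

```text
[ 0.53021259 -0.08452707  0.09845132] [-0.9517871   0.38832133  0.44711781] [0.07144493 0.14305928 0.00495869] [[-0.047, 0.999, -0.001], [0.999, 0.047, 0.0], [0.0, -0.001, -1.0]] 0.008418138684959017
scene 236 [-63.51258653   9.82707355  95.4         57.9         52.1       ] slope [ 0.013 -0.044 -0.043] [-0.0867 -0.0138]
scene 366 [ 22.88741347   4.12707355 149.3         69.6         18.2       ] slope [-0.001 -0.03  -0.042] [-0.0371  0.0967]
scene 56 [113.38741347 -11.67292645  32.4          8.9         -0.7       ] slope [ 0.172 -1.498 -0.033] [0.0972 0.1296]
scene 41 [112.98741347  21.82707355  32.7          4.2          3.7       ] slope [ 0.202  0.774 -0.032] [0.0966 0.1294]
```

Contact has begun at the expected height; press slightly, release gently, retreat.

>>> {"op": "jog_arm", "data": {"plan": "0 0 0 0 0 0.05 255;0 0 0 0 0 0 255;0 0 0 0 0 0 200;0 0 0 0 0 0 160;0 0 0 0 0 0 140;0 0 0 0 0 0 140;0 0 0 0 0 0 140"}}

```text
time_s: 36.03
position: [0.5303, -0.0846, 0.0977]
tool_rot: [[-0.047, 0.999, -0.001], [0.999, 0.047, 0.0], [0.0, -0.001, -1.0]]
ft_force: [-0.6, 0.4, -0.0]
grip_width: 0.0384
gripper_force: 0.0
```

>>> {"op": "jog_arm", "data": {"plan": "0 0 0 0 0 -0.5 140;0 0 0 0 0 -1 140;0 0 0 0 0 -2 140;0 0 0 0 0 -3 140;0 0 0 0 0 -3 140;0 0 0 -4 0 0 140;0 0 0 -4 0 0 140;0 0 0 -4 0 0 140;0 0 0 -4 0 0 140;0 0 0 -4 0 0 140"}}

```text
time_s: 36.87
position: [0.5395, -0.2863, 0.194]
tool_rot: [[-0.047, 0.999, 0.0], [0.999, 0.047, -0.0], [-0.0, 0.0, -1.0]]
ft_force: [0.6, 0.7, 0.8]
grip_width: 0.0384
gripper_force: 0.0
```

Run:
```python
from h import *
print(env.observe()['time_s'],env.observe()['grip_width'])
for n in('top','scene'):
    im=shot(n)
    for q in('bar','entry','run'):
        for r in models.tip_of(n,q)[:1]:
            c,w=np.round(r['at']).astype(int); print(n,q,r['confidence'],(c,w),im['P'][w,c].round(3))
    for p in blobs(im,.1,.125,(.4,.62,-.16,-.02)): print(n,'bar',len(p),rect(p),np.percentile(p[:,2],[5,50,95]).round(3))
    for p in blobs(im,.049,.062,(.4,.63,-.16,-.02),wood):
        A=np.c_[p[:,:2]-p[:,:2].mean(0),np.ones(len(p))]; k=np.linalg.lstsq(A,p[:,2],rcond=None)[0]
        print(n,'strip',len(p),rect(p),k.round(3),'xmax',p[:,0].max().round(4))
    if n=='scene': save(im,'s6.png',(220,130,380,250),5)
c=np.cos(np.radians(yaw)); print('ideal frame',run2w(.005,0,0),'entry',run2w(.09,0,0))
```

```text
36.8667 0.038392954384179744
top bar 0.95 (np.int64(348), np.int64(191)) [ 0.53  -0.084  0.114]
top entry 0.94 (np.int64(345), np.int64(164)) [ 0.631 -0.086  0.   ]
top run 0.73 (np.int64(344), np.int64(164)) [ 0.631 -0.083  0.   ]
top bar 85 [529.4 -82.1  64.   10.5 -87.7] [0.108 0.113 0.118]
top strip 227 [577.6 -82.2  72.1  32.3   4.5] [ 0.004 -0.041  0.054] xmax 0.6145
top strip 58 [ 580.8 -111.3   68.6    8.9    3.1] [ 0.001 -0.017  0.054] xmax 0.615
top strip 77 [ 5.799e+02 -5.080e+01  6.490e+01  1.230e+01 -2.000e-01] [ 0.013 -0.008  0.054] xmax 0.6124
top strip 581 [ 4.879e+02 -8.440e+01  8.280e+01  7.530e+01  3.000e-01] [ 0.017 -0.003  0.054] xmax 0.5292
scene bar 0.75 (np.int64(292), np.int64(178)) [ 0.422 -0.175  0.003]
scene entry 0.69 (np.int64(271), np.int64(214)) [ 0.641 -0.061  0.073]
scene run 0.89 (np.int64(270), np.int64(222)) [ 0.621 -0.092  0.004]
scene bar 95 [529.3 -83.4  64.8  13.3 -85.9] [0.105 0.114 0.118]
scene strip 105 [475.4 -68.3  81.6  40.   42.4] [ 0.01  -0.009  0.056] xmax 0.5171
scene strip 38 [526.  -84.1  43.5  28.   40.5] [-0.044  0.061  0.056] xmax 0.5336
scene strip 133 [578.6 -86.4  75.3  29.3   9.9] [-0.01   0.036  0.056] xmax 0.6145
scene strip 66 [577.1 -51.2  73.2  12.7   7.3] [0.022 0.035 0.056] xmax 0.6132
ideal frame [ 0.53149445 -0.08426447  0.        ] entry [ 0.61640009 -0.08026042  0.        ]
```

View pics/s6.png

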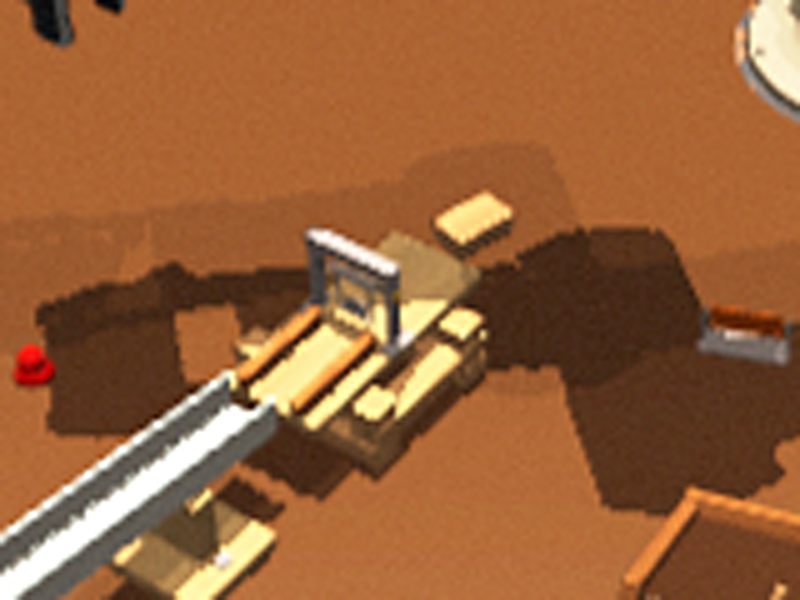

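```bash
python3 -c "
from rig import job; print(job.close_job())"
```

```text
the job is handed in; nothing more can be done
None
```

The job is handed in: all four rack slats are on the crib, flush to within about 2–3 mm, and the test frame sits level on top, in line with the trough and about 12 mm short of its mouth. The hand-in gave no verdict.

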